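Find the stamped crate and push it to the dispatch line

ROBOT

A 6-joint arm with a two-finger parallel gripper is mounted at the origin on a cart in front of the work surface, level with it; the furniture and walls round the work are solid. World frame = base frame: x ahead of the robot, y to its left, z up, the work surface at z = 0. Lengths are in m, angles in rad, forces in N, time in s.
With the tool pointing down it reaches from about 0.325 to 1 m from the base axis. Payload 5.1 kg.
Tool frame: the origin (TCP) lies midway between the tips of the shut fingers; the grasp point (between the pads) lies 19 mm behind it; x points along the fingers, y is the direction in which the jaws open and shut, and the axes are right-handed (so a half turn about x gives the same grasp; the last joint's range is limited). The gripper opens to 85 mm and grips with 20 to 120 N. Pads are 22 mm wide; open, the fingers measure 114 mm over their backs; the gripper's body (76 mm by 85 mm) begins 54 mm behind the grasp point. The pads swing forward as they close: fully open they stand 13 mm farther back than shut.
Start: joints at [1.043, 0.124, 1.65, -0, 1.367, -0.083], TCP at [0.28, 0.587, 0.231] pointing down, gripper open.
Joint ranges: [-2.61, 2.61], [-1.02, 2.33], [0.03, 2.71], [-1.35, 4.49], [0.32, 2.68], [-2.91, 2.91]. Speed limits (rad/s): [2.57, 2.57, 3.14, 3.14, 3.14, 3.14].

INTERFACE

Orientations are given as a rotation vector (axis times angle).
In Python, from rig import r, viewer gives the robot as it stands. The module is installed in compiled form; this text tells all that it offers.
- The arm moves only by the shell command python3 -m inch 'ROWS' [FORCE]. ROWS is JSON, a list of rows, each an object with "slide": the shift along the tool's x, y, z in mm, a list of three; "rotation": the turn, a rotation vector about the tool's x, y, z in degrees, a list of three; "gripper": the finger opening in mm, from 0 to 85.4. In form: [{"slide": [tx, ty, tz], "rotation": [ax, ay, az], "gripper": gripper}, ...]. A call has 1 to 8 rows; each row is the pose to reach, as a shift and turn from the pose measured when the call began, along the tool's axes at that moment; what a row does not reach only later rows make up. A row lasts 1/12 s, in which the tool goes at most 41.7 mm and 7.16 degrees, less where a joint would pass 70% of its speed; a pose out of reach is approached as far as the arm can. A call with a gripper value outside its range is refused whole. The fingers move at their own pace and stop on an object; FORCE is the grip in N (left out, the last holds). Time passes only in rows, so rows that repeat a pose let the fingers close. It gives the time, the measured TCP pose, the force and the opening at its end, in the units of the state.
- r.state(): the state, without advancing time (a new reading comes with each control period).
- viewer.snapshot(name): name is "scene" or "top"; returns (picture, depth): 420x560x3 uint8, red, green, blue; 420x560 float32, m along the optical axis (not along the pixel's ray), 0 where there is no reading.
- viewer.calibration(name): a dict with "K" (3x3 intrinsics, pixels), "k1" (the pictures are not rectified: a ray, as slopes to the right and down, at radius r is drawn at 1 + k1 r^2 times it, then the intrinsics apply), "R" (3x3) and "t" (3): a world point X has camera coordinates R X + t. Camera axes: x right, y down, z forward; pixel columns grow to the right and rows downward; lengths in m; the calibration is good to about 2 mm. A picture is of the moment at which its call begins. calibration takes no time and is no camera call.
- r.hand_in(): hands the job in, once; it reports no verdict.
The state is a dict: "time": time; "q": joint angles; "qd": joint speeds; "joint_torque": joint torques, N m; "tool_pos": TCP position; "tool_rot": TCP orientation; "contact_force": force on the tool from outside, world axes, zero at the start; "torque": the same for the moment, N m; "grip_width": opening from 0.0 (shut) to 1.0 (fully open).
Only numpy, scipy, OpenCV 4.12 (cv2) and the standard library are available. Lean on these libraries where they do the work, as an engineer would, in place of code of your own. Each camera call takes 0.05 s, during which the arm holds its last target.

TASK

One of the two parts crates in front of the low stop rail is stamped underneath: push the top of the front wall of the left crate, then of the right one, to tip it up against the rail well past half-way (about 60 degrees) so that its underside shows for a second, and each time ease it down flat again without dropping it or letting it go over. Then push the stamped crate along the bench towards the robot until its front bottom edge lies on the white dispatch line, square with it, and leave the other crate flat at the rail. Use only the outside of the fingers: never lift or carry a crate, and leave the felt tin, the brass weight and the roll of tape near the ends of the rail where they are.

Things in the scene. Friction and masses are not known exactly. Their poses are not given: they have to be found in the camera images.
- crate_1: white plastic open-topped parts crate, empty, loose, about 0.35 kg: 125 mm deep (its x), 160 mm wide (its y), 70 mm high, walls 4 mm, floor top 7 mm up. Origin at the centre of its underside; x points from its front (robot side) to its back (rail side), z up. Starts flat, its back 5 to 27 mm short of the rail. This one carries the stamp under its floor; which of the two places it stands in changes.
- crate_2: white plastic open-topped parts crate, empty, loose, about 0.35 kg: 125 mm deep (its x), 160 mm wide (its y), 70 mm high, walls 4 mm, floor top 7 mm up. Origin at the centre of its underside; x points from its front (robot side) to its back (rail side), z up. Starts flat, its back 5 to 27 mm short of the rail. The underside of this one is blank.
- stamp (a point): centre of the black ink stamp, a square frame 84 mm wide with a 34 mm dot in it, in the middle of the underside of the stamped crate; it cannot be seen while the crate stands flat
- crate_1_front (a point): the middle of the front bottom edge of crate_1, 62.5 mm from its centre, at the level of its underside
- crate_1_back (a point): the middle of the back bottom edge of crate_1, 62.5 mm from its centre, at the level of its underside
- crate_2_front (a point): the middle of the front bottom edge of crate_2, 62.5 mm from its centre, at the level of its underside
- crate_2_back (a point): the middle of the back bottom edge of crate_2, 62.5 mm from its centre, at the level of its underside
- stop_rail: low aluminium bar fixed behind both crates, 22 mm deep, 400 mm long (its y), 8 mm high. Origin on the bench, middle of the face towards the crates; x points away from them, y to the left. A crate pushed 55 mm up its front wall (1 to 6 N) slides to it, then tips about its back bottom edge, underside to the robot; eased back, it settles flat, but beyond about 72 degrees it goes over
- dispatch_line: white strip flat on the bench between the crates and the robot, nothing to collide with, 30 mm wide (its x) and 360 mm long (its y). Origin at its centre on the bench; x points from the robot side to the rail side
- felt_tin: round tin with a green lid, 66 mm across and 30 mm high, loose, left of the crates; origin under its centre. Leave it alone
- weight_1: brass knobbed weight, 36 mm across and 40 mm high, loose, beyond the right end of the rail; origin under its centre. Leave it alone
- tape_cream: roll of cream tape lying flat, 63 mm across and 24 mm high, loose, by the left end of the rail; origin under its centre. Leave it alone

How it is judged:
By the outcome, as a careful person would: the job done as asked, in the order asked, and still so for the second after the job is handed in, with the robot touching nothing.
It also fails if it takes over 70 s, if anything falls off the work surface, if the arm or the gripper's body presses on something with over 40 N, if the wrist force passes 120 N, or if a joint passes its speed limit or range.

## Working session

There is one attempt and no reset: what is moved stays moved. The work goes in short steps, Python scripts to look and compute and a shell command to move; the robot and the scene stay as the last step left them, time stands still between calls to the robot, and variables do not carry over. Pictures are saved under pics/ and viewed, and the job is handed in when it is done.

```bash
mkdir -p pics; ls; cat > h.py <<'E'
import numpy as np, cv2
from rig import r, viewer
from scipy.spatial.transform import Rotation as Ro
def snap(n,f):
    p,d=viewer.snapshot(n); cv2.imwrite('pics/'+f+'.png',p[:,:,::-1]); np.save('pics/'+f+'.npy',d); return p,d
def ray(n,u,v):
    c=viewer.calibration(n);K=np.array(c['K']);k1=c['k1']
    x=(u-K[0,2])/K[0,0];y=(v-K[1,2])/K[1,1];a,b=x,y
    for _ in range(30):
        s=1+k1*(a*a+b*b);a,b=x/s,y/s
    R=np.array(c['R']);t=np.array(c['t'])
    return -R.T@t, R.T@np.array([a,b,1.])
def pt(n,u,v,z=0):
    o,d=ray(n,u,v); return o+d*(z-o[2])/d[2]
def dp(n,u,v,D):
    o,d=ray(n,u,v); return o+d*D
def proj(n,X):
    c=viewer.calibration(n);K=np.array(c['K']);p=np.array(c['R'])@np.array(X)+np.array(c['t'])
    a,b=p[0]/p[2],p[1]/p[2];s=1+c['k1']*(a*a+b*b)
    return K[0,0]*a*s+K[0,2],K[1,1]*b*s+K[1,2]
def st():
    s=r.state();print('t',round(s['time'],2),'pos',np.round(np.array(s['tool_pos'])*1000,1),'F',np.round(s['contact_force'],1),'g',round(s['grip_width'],2))
    print(np.round(Ro.from_rotvec(s['tool_rot']).as_matrix(),3).tolist(),np.round(s['q'],2))
E
python3 - <<'E'
from h import *
st()
for n in('scene','top'):
    snap(n,n+'0'); c=viewer.calibration(n); print(n,{k:np.round(v,3).tolist() for k,v in c.items()})
E
```

```text
pics
t 0.0 pos [279.4 586.2 230. ] F [ 0.8 -0.1  0.1] g 1.0
[[-0.001, 0.43, 0.903], [-0.002, 0.903, -0.43], [-1.0, -0.002, -0.0]] [ 1.04  0.12  1.65 -0.    1.37 -0.08]
scene {'K': [[429.214, 0.0, 279.207], [0.0, 429.214, 212.777], [0.0, 0.0, 1.0]], 'k1': 0.015, 'R': [[0.754, -0.656, -0.002], [-0.45, -0.515, -0.729], [0.477, 0.551, -0.684]], 't': [-0.288, 0.325, 0.633]}
top {'K': [[432.551, 0.0, 278.853], [0.0, 432.551, 206.45], [0.0, 0.0, 1.0]], 'k1': -0.027, 'R': [[-0.014, -1.0, -0.021], [-0.985, 0.018, -0.171], [0.171, 0.018, -0.985]], 't': [0.135, 0.52, 0.998]}
```

View pics/scene0.png

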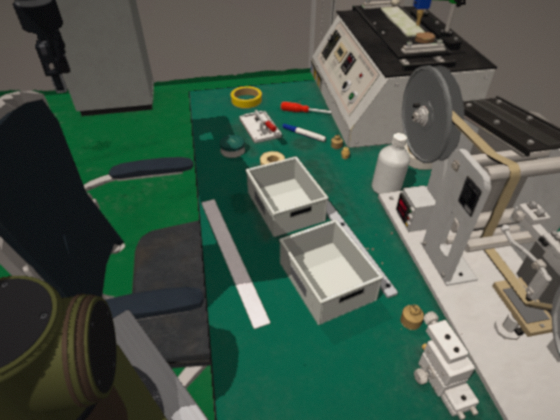

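View pics/top0.png

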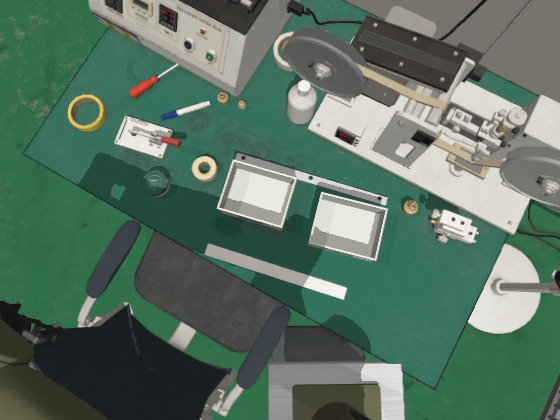

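```bash
python3 - <<'E'
import cv2
p=cv2.imread('pics/top0.png')
cv2.imwrite('pics/c1.png',cv2.resize(p[140:310,190:410],None,fx=3.6,fy=3.5,interpolation=cv2.INTER_CUBIC))
E
```

```text
(no output)
```

View pics/c1.png

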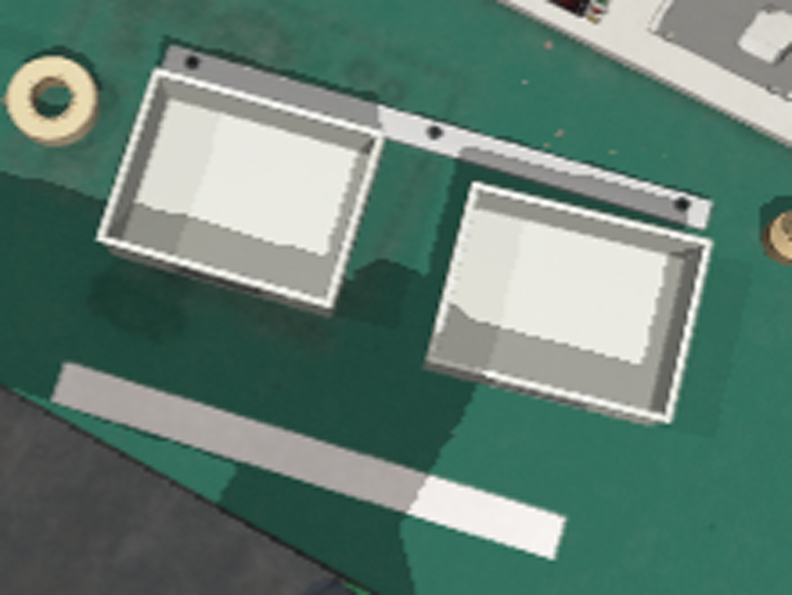

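```bash
python3 - <<'E'
from h import *
def P(X,Y,z): return pt('top',190+X/3.6,140+Y/3.5,z)*1000
for nm,pts,z in [('L',[(155,70),(382,135),(330,308),(100,240)],.07),('R',[(473,184),(710,240),(670,418),(428,363)],.07),('rail holes',[(192,62),(434,132),(682,204)],.008),('railback',[(170,43),(712,203)],.008),('line',[(65,363),(566,516),(555,558),(52,402)],0)]:
    q=np.array([P(*p,z) for p in pts]);print(nm,np.round(q[:,:2],1).tolist(),np.round(q.mean(0),1))
    if len(pts)==4:
        for a,b in((0,1),(3,2),(1,2),(0,3)):
            d=q[b]-q[a];print('  ',np.round(np.hypot(*d[:2]),1),round(np.degrees(np.arctan2(d[1],d[0]))+90,1))
    else:
        d=q[-1]-q[0];print(np.degrees(np.arctan2(d[1],d[0]))+90,np.hypot(*d[:2]))
E
```

```text
L [[634.1, 235.5], [585.2, 84.5], [467.2, 120.8], [515.9, 271.2]] [550.6 178.   70. ]
   158.7 -18.0
   158.1 -18.0
   123.4 252.9
   123.4 253.2
R [[550.0, 25.4], [508.8, -127.9], [390.6, -95.6], [429.4, 58.1]] [469.7 -35.   70. ]
   158.7 -15.0
   158.6 -14.2
   122.6 254.8
   125.0 254.8
rail holes [[657.5, 216.9], [601.6, 46.5], [545.5, -124.5]] [601.5  46.3   8. ]
-18.17293567892395 359.32395224294953
railback [[672.3, 232.7], [545.8, -145.3]] [609.1  43.7   8. ]
-18.50187695582312 398.6058820808414
line [[439.4, 306.1], [327.1, -36.0], [298.5, -27.5], [411.8, 314.8]] [369.2 139.3   0. ]
   360.1 -18.2
   360.5 -18.3
   29.8 253.4
   28.9 252.6
```

```bash
cat >> h.py <<'E'
O=np.array([591.0,49.7,0]);a=np.radians(-18.2)
N=np.array([np.cos(a),np.sin(a),0]);T=np.array([-np.sin(a),np.cos(a),0])
RT=np.column_stack([[0,0,-1],T,N])
def rf(p): p=np.array(p)-O; return np.array([p@N,p@T,p[2]])
def goal(n,t,z,tilt=0):
    s=r.state();p=np.array(s['tool_pos'])*1000;R=Ro.from_rotvec(s['tool_rot'])
    g=O+n*N+t*T+[0,0,z]
    G=Ro.from_matrix(RT)*Ro.from_rotvec([0,np.radians(tilt),0])
    print('slide',np.round(R.inv().apply(g-p),1),'rot',np.round(np.degrees((R.inv()*G).as_rotvec()),2))
def rs():
    s=r.state();R=Ro.from_rotvec(s['tool_rot'])
    print('t',round(s['time'],2),'ntz',np.round(rf(np.array(s['tool_pos'])*1000),1),'err',np.round(np.degrees((Ro.from_matrix(RT).inv()*R).as_rotvec()),2),'Fntz',np.round([np.dot(s['contact_force'],v) for v in(N,T,[0,0,1])],1))
E
python3 - <<'E'
from h import *
rs(); goal(-185,109,140); goal(-185,109,39)
for nm,u,v,z in[('tape',204,168,.024),('tin',156,180,.03),('weight',411,207,.04),('bottle',300,115,0),('bottletop',300,88,.1),('white dev',345,137,.03)]: print(nm,rf(pt('top',u,v,z)*1000).round())
E
```

```text
t 0.1 ntz [-463.6  412.4  230.2] err [ 7.29  0.02 -0.11] Fntz [ 0.  -0.   0.2]
slide [  90.6 -265.5  314.8] rot [-7.29 -0.02  0.11]
slide [ 191.6 -265.3  314.8] rot [-7.29 -0.02  0.11]
tape [-47. 263.  24.]
tin [-113.  367.   30.]
weight [   5. -253.   40.]
bottle [167.  75.   0.]
bottletop [193.  86. 100.]
white dev [132. -53.  30.]
```

```bash
python3 -m inch '[{"slide":[20,-33,39],"rotation":[-4,0,0],"gripper":85},{"slide":[40,-60,70],"rotation":[-7.3,0,0],"gripper":85},{"slide":[50,-85,100],"rotation":[-7.3,0,0],"gripper":85},{"slide":[60,-110,130],"rotation":[-7.3,0,0],"gripper":85},{"slide":[70,-135,160],"rotation":[-7.3,0,0],"gripper":85},{"slide":[80,-160,190],"rotation":[-7.3,0,0],"gripper":85},{"slide":[90,-185,220],"rotation":[-7.3,0,0],"gripper":85},{"slide":[90,-210,250],"rotation":[-7.3,0,0],"gripper":85}]'; python3 -c "
from h import *
rs();goal(-185,109,140); goal(-185,109,39)"
```

```text
time: 0.77
tool_pos: [0.4103, 0.2938, 0.1385]
tool_rot: [0.246, 1.56, -0.252]
contact_force: [1.1, 0.4, 0.3]
grip_width: 0.994
t 0.77 ntz [-247.9  175.4  138.5] err [-0.05  0.16 -0.26] Fntz [0.9 0.7 0.3]
slide [ -1.4 -66.5  62.9] rot [ 0.05 -0.16  0.26]
slide [ 99.6 -66.   63.2] rot [ 0.05 -0.16  0.26]
```

```bash
python3 -m inch '[{"slide":[0,-28,27],"rotation":[0,0,0],"gripper":85},{"slide":[20,-56,54],"rotation":[0,0,0],"gripper":85},{"slide":[55,-66,63],"rotation":[0,0,0],"gripper":85},{"slide":[85,-66,63],"rotation":[0,0,0],"gripper":85},{"slide":[100,-66,63],"rotation":[0,0,0],"gripper":85},{"slide":[100,-66,63],"rotation":[0,0,0],"gripper":85}]'; python3 -c "
from h import *
rs();snap('scene','s1')"
```

```text
time: 1.27
tool_pos: [0.4455, 0.2092, 0.0338]
tool_rot: [0.243, 1.568, -0.257]
contact_force: [-1.1, 0.5, -0.1]
grip_width: 0.993
t 1.27 ntz [-188.1  106.    33.8] err [ 0.03  0.6  -0.59] Fntz [-1.2  0.1 -0.1]
```

View pics/s1.png

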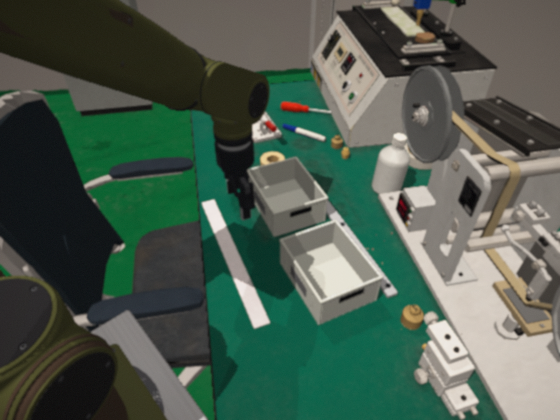

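```bash
python3 -m inch '[{"slide":[-3,1,10],"rotation":[0,0,0],"gripper":85},{"slide":[-6,3,20],"rotation":[0,0,0],"gripper":85},{"slide":[-6,3,28],"rotation":[0,0,0],"gripper":85},{"slide":[-6,3,33],"rotation":[0,0,0],"gripper":85},{"slide":[-6,3,37],"rotation":[0,0,0],"gripper":85},{"slide":[-6,3,41],"rotation":[0,0,0],"gripper":85},{"slide":[-6,3,45],"rotation":[0,0,0],"gripper":85},{"slide":[-6,3,49],"rotation":[0,0,0],"gripper":85}]'; python3 -c "
from h import *
rs()"
```

```text
time: 1.98
tool_pos: [0.4944, 0.1977, 0.0418]
tool_rot: [0.244, 1.566, -0.255]
contact_force: [-3.6, 1.9, 2.4]
grip_width: 0.991
t 1.98 ntz [-138.   110.5   41.8] err [-0.02  0.48 -0.48] Fntz [-4.   0.7  2.4]
```

```bash
cat >> h.py <<'E'
def crop(n,f,u0,u1,v0,v1,k):
    p,d=snap(n,f); cv2.imwrite('pics/'+f+'c.png',cv2.resize(p[v0:v1,u0:u1,::-1],None,fx=k,fy=k,interpolation=cv2.INTER_CUBIC))
E
python3 -c "
from h import *
crop('scene','s2',190,400,110,320,2.8);rs()"
```

```text
t 2.03 ntz [-137.7  110.5   41.8] err [ 0.    0.5  -0.47] Fntz [-2.7 -0.1  1.8]
```

View pics/s2c.png

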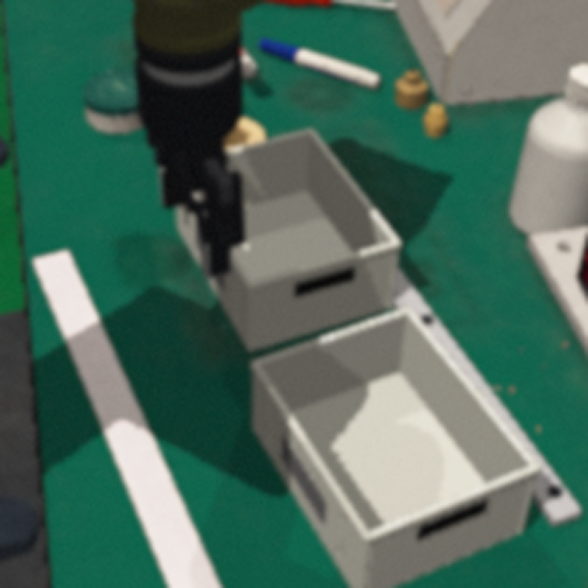

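```bash
python3 -m inch '[{"slide":[-5,0,2.5],"rotation":[0,0,0],"gripper":85},{"slide":[-10.5,0,5],"rotation":[0,0,0],"gripper":85},{"slide":[-16,0,8],"rotation":[0,0,0],"gripper":85},{"slide":[-21,0,11.5],"rotation":[0,0,0],"gripper":85},{"slide":[-26,0,15],"rotation":[0,0,0],"gripper":85},{"slide":[-30.5,0,18.5],"rotation":[0,0,0],"gripper":85},{"slide":[-35,0,22],"rotation":[0,0,0],"gripper":85},{"slide":[-39.5,0,26],"rotation":[0,0,0],"gripper":85}]'; python3 -c "
from h import *
rs();crop('scene','s3',190,400,110,320,2.8);rs();goal(-137.7+44.1,110.5,41.8+55.1)"
```

```text
time: 2.7
tool_pos: [0.519, 0.1895, 0.082]
tool_rot: [0.244, 1.569, -0.256]
contact_force: [-8.1, 0.6, 5.2]
grip_width: 0.992
t 2.7 ntz [-112.1  110.4   82. ] err [-0.01  0.65 -0.54] Fntz [-7.9 -2.   5.2]
t 2.75 ntz [-110.8  110.7   83.3] err [-0.    0.52 -0.51] Fntz [-7.7 -3.9  6.4]
slide [-13.8  -0.3  17. ] rot [ 0.   -0.52  0.51]
```

View pics/s3c.png

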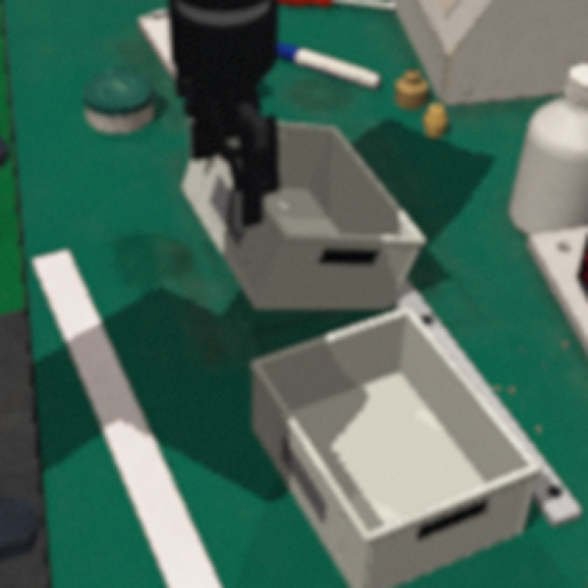

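```bash
python3 -m inch '[{"slide":[-6,0,4],"rotation":[0,0,0],"gripper":85},{"slide":[-11,0,9],"rotation":[0,0,0],"gripper":85},{"slide":[-15,0,14],"rotation":[0,0,0],"gripper":85},{"slide":[-19,0,19.5],"rotation":[0,0,0],"gripper":85},{"slide":[-22.5,0,25],"rotation":[0,0,0],"gripper":85},{"slide":[-26,0,31],"rotation":[0,0,0],"gripper":85},{"slide":[-29,0,36.5],"rotation":[0,0,0],"gripper":85},{"slide":[-31,0,40.5],"rotation":[0,0,0],"gripper":85}]'; python3 -c "
from h import *
rs();crop('scene','s4',190,400,110,320,2.8);rs()"
```

```text
time: 3.42
tool_pos: [0.5606, 0.1768, 0.1151]
tool_rot: [0.244, 1.565, -0.255]
contact_force: [-4.2, 0.8, 5.8]
grip_width: 0.993
t 3.42 ntz [-68.6 111.3 115.1] err [ 0.01  0.43 -0.45] Fntz [-4.3 -0.6  5.8]
t 3.47 ntz [-67.8 111.3 115.5] err [ 0.02  0.36 -0.43] Fntz [-2.3 -1.5  1.7]
```

View pics/s4c.png

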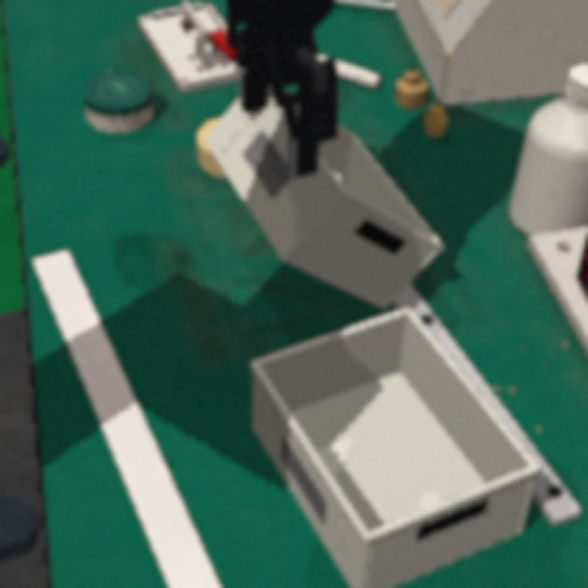

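```bash
cat >> h.py <<'E'
def plane(n,u,v,t):
    o,d=ray(n,u,v);o=o*1000-O;k=(t-o@T)/(d@T);p=o+k*d;return np.array([p@N,p[2]])
def ang(t,pts,k=2.8,u0=190,v0=110):
    q=[plane('scene',u0+x/k,v0+y/k,t) for x,y in pts];print(np.round(q,1).tolist())
    d=q[1]-q[0];print('len',np.hypot(*d).round(1),'ang',np.degrees(np.arctan2(d[1],-d[0])).round(1))
E
python3 -c "
from h import *
ang(29,[(388,306),(288,262)]);ang(29,[(440,242),(345,125)])"
```

```text
[[-4.6, 2.7], [-93.6, 81.1]]
len 118.6 ang 41.4
[[36.2, 56.4], [-53.6, 192.0]]
len 162.6 ang 56.5
```

```bash
python3 -m inch '[{"slide":[-1,0,3.5],"rotation":[0,0,0],"gripper":85},{"slide":[-3,0,8],"rotation":[0,0,0],"gripper":85},{"slide":[-4.5,0,12],"rotation":[0,0,0],"gripper":85},{"slide":[-5.5,0,16],"rotation":[0,0,0],"gripper":85},{"slide":[-6,0,20],"rotation":[0,0,0],"gripper":85},{"slide":[-6.5,0,23],"rotation":[0,0,0],"gripper":85},{"slide":[-7,0,25],"rotation":[0,0,0],"gripper":85},{"slide":[-7,0,26],"rotation":[0,0,0],"gripper":85}]'; python3 -c "
from h import *
rs();crop('scene','s5',190,400,110,320,2.8);rs()"
```

```text
time: 4.13
tool_pos: [0.5879, 0.1681, 0.1246]
tool_rot: [0.245, 1.56, -0.255]
contact_force: [-4.3, -1.5, 11.0]
grip_width: 0.996
t 4.13 ntz [-39.9 111.5 124.6] err [ 0.03  0.16 -0.39] Fntz [-3.6 -2.8 11. ]
t 4.18 ntz [-39.7 111.5 124.7] err [ 0.03  0.15 -0.39] Fntz [-3.6 -3.4 10.5]
```

View pics/s5c.png

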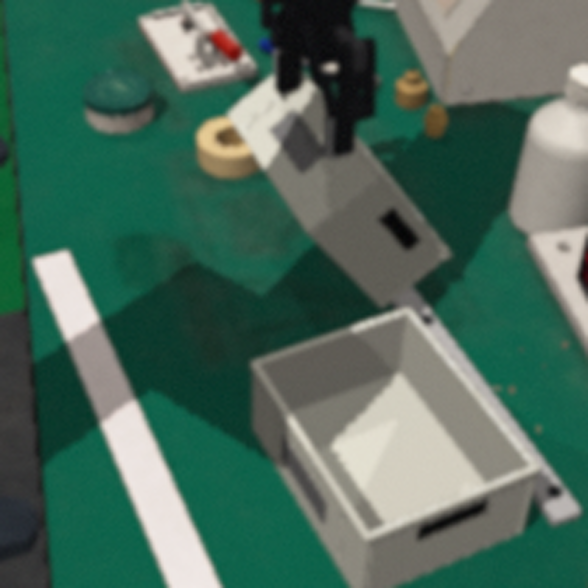

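```bash
python3 -c "
from h import *
ang(29,[(388,306),(305,230)]);ang(29,[(388,306),(450,258)]);ang(29,[(450,258),(365,135)])"
```

```text
[[-4.6, 2.7], [-80.7, 107.6]]
len 129.6 ang 54.0
[[-4.6, 2.7], [47.7, 35.8]]
len 61.8 ang 147.7
[[47.7, 35.8], [-37.5, 179.1]]
len 166.7 ang 59.3
```

```bash
python3 -m inch '[{"slide":[0,0,2],"rotation":[0,0,0],"gripper":85},{"slide":[0,0,4],"rotation":[0,0,0],"gripper":85},{"slide":[0,0,6],"rotation":[0,0,0],"gripper":85},{"slide":[0,0,8],"rotation":[0,0,0],"gripper":85},{"slide":[0,0,9],"rotation":[0,0,0],"gripper":85},{"slide":[0,0,10],"rotation":[0,0,0],"gripper":85}]'; python3 -c "
from h import *
rs();crop('scene','s6',250,370,110,230,5);rs()"
```

```text
time: 4.68
tool_pos: [0.5994, 0.1647, 0.1268]
tool_rot: [0.245, 1.556, -0.254]
contact_force: [-3.1, -1.8, 10.5]
grip_width: 0.993
t 4.68 ntz [-28.  111.8 126.8] err [ 0.04 -0.06 -0.32] Fntz [-2.4 -2.7 10.5]
t 4.73 ntz [-27.8 111.9 126.8] err [ 0.04 -0.08 -0.32] Fntz [-1.7 -2.9  9.3]
```

View pics/s6c.png

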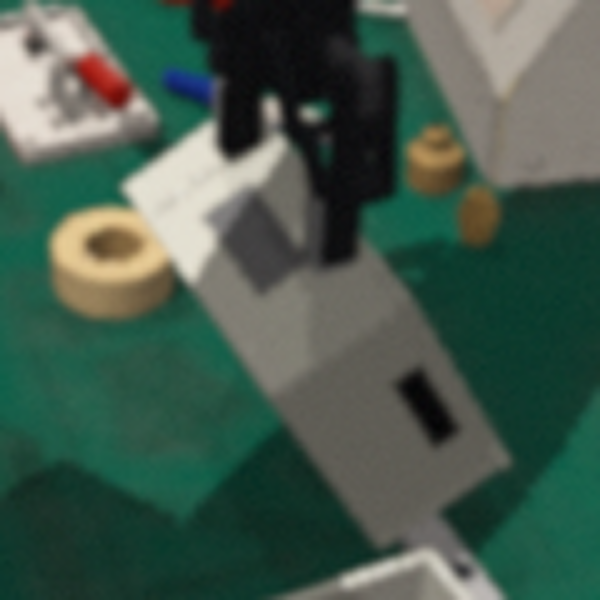

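```bash
python3 -c "
from h import *
ang(29,[(380,545),(278,393)],5,250,110);ang(29,[(380,545),(510,463)],5,250,110)
ang(29,[(510,463),(412,297)],5,250,110)"
```

```text
[[-11.3, 6.1], [-66.1, 112.1]]
len 119.3 ang 62.7
[[-11.3, 6.1], [51.3, 33.2]]
len 68.2 ang 156.6
[[51.3, 33.2], [-8.0, 143.2]]
len 125.0 ang 61.7
```

```bash
python3 -m inch '[{"slide":[0,0,2],"rotation":[0,0,0],"gripper":85},{"slide":[0,0,4],"rotation":[0,0,0],"gripper":85},{"slide":[0,0,5],"rotation":[0,0,0],"gripper":85},{"slide":[0,0,5],"rotation":[0,0,0],"gripper":85}]'; python3 -c "
from h import *
rs();crop('scene','s7',250,370,110,230,5);rs()"
```

```text
time: 5.07
tool_pos: [0.6055, 0.1629, 0.1276]
tool_rot: [0.246, 1.554, -0.254]
contact_force: [-2.6, -0.1, 6.6]
grip_width: 0.995
t 5.07 ntz [-21.6 112.1 127.6] err [ 0.06 -0.19 -0.27] Fntz [-2.4 -0.9  6.6]
t 5.12 ntz [-21.6 112.1 127.6] err [ 0.06 -0.19 -0.27] Fntz [-0.4 -1.9  5.7]
```

View pics/s7c.png

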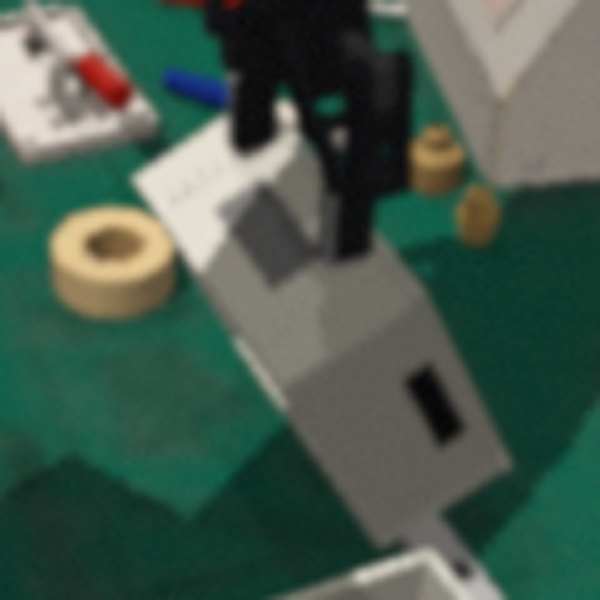

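```bash
python3 -m inch '[{"slide":[0,0,1.5],"rotation":[0,0,0],"gripper":85},{"slide":[0,0,3],"rotation":[0,0,0],"gripper":85},{"slide":[0,0,4],"rotation":[0,0,0],"gripper":85},{"slide":[0,0,4],"rotation":[0,0,0],"gripper":85}]'; python3 -c "
from h import *
rs();crop('scene','s8',250,370,110,230,5);rs()"
```

```text
time: 5.45
tool_pos: [0.6101, 0.1614, 0.128]
tool_rot: [0.246, 1.552, -0.254]
contact_force: [-1.9, -1.6, 6.1]
grip_width: 0.999
t 5.45 ntz [-16.8 112.1 128. ] err [ 0.07 -0.26 -0.26] Fntz [-1.3 -2.1  6.1]
t 5.5 ntz [-16.8 112.1 128. ] err [ 0.07 -0.26 -0.26] Fntz [-0.5 -1.7  5.6]
```

View pics/s8c.png

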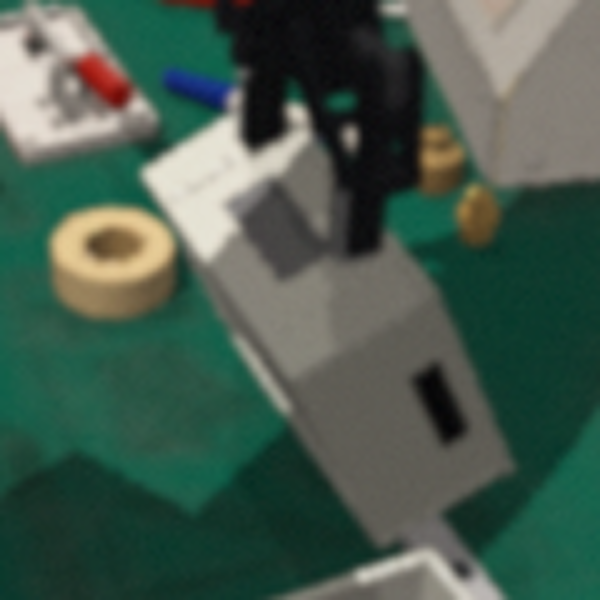

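```bash
python3 -c "
from h import *
ang(29,[(380,545),(295,386)],5,250,110)
ang(29,[(513,466),(438,290)],5,250,110)
p=cv2.imread('pics/s8.png');cv2.imwrite('pics/z8.png',cv2.resize(p[140:225,275:335],None,fx=7,fy=7,interpolation=cv2.INTER_CUBIC))
p=cv2.imread('pics/s7.png');
# predicted underside pts at theta 66
for th in (66,68):
  a=np.radians(th)
  for t in(30,110,190):
    for l in (0,20,62,104,125):
      X=O+N*(-12-l*np.cos(a))+T*t+np.array([0,0,4+l*np.sin(a)]);u,v=proj('scene',X/1000);print(th,t,l,round((u-275)*7),round((v-140)*7))
"
```

```text
[[-11.3, 6.1], [-58.5, 113.3]]
len 117.1 ang 66.2
[[53.1, 30.7], [3.8, 143.2]]
len 122.8 ang 66.3
66 30 0 353 556
66 30 20 334 522
66 30 62 292 445
66 30 104 247 362
66 30 125 224 319
66 110 0 243 404
66 110 20 224 369
66 110 62 181 291
66 110 104 135 209
66 110 125 111 165
66 190 0 145 267
66 190 20 125 232
66 190 62 81 154
66 190 104 35 72
66 190 125 10 28
68 30 0 353 556
68 30 20 336 520
68 30 62 298 441
68 30 104 258 356
68 30 125 237 311
68 110 0 243 404
68 110 20 226 368
68 110 62 187 288
68 110 104 145 202
68 110 125 123 158
68 190 0 145 267
68 190 20 127 231
68 190 62 87 151
68 190 104 44 66
68 190 125 22 21
```

View pics/z8.png

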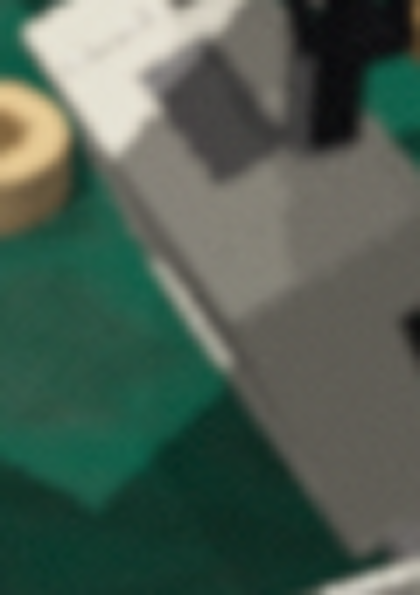

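```bash
python3 -m inch '[{"slide":[0,0,1],"rotation":[0,0,0],"gripper":85},{"slide":[0,0,2],"rotation":[0,0,0],"gripper":85},{"slide":[0,0,3],"rotation":[0,0,0],"gripper":85},{"slide":[0,0,3],"rotation":[0,0,0],"gripper":85},{"slide":[0,0,3],"rotation":[0,0,0],"gripper":85}]'; python3 -c "
from h import *
rs();crop('scene','s9',275,335,140,225,7);rs()
p=cv2.imread('pics/s9.png')
for v in range(158,200,4): print(v,[int(x) for x in p[v,282:318].mean(1)])
"
```

```text
time: 5.92
tool_pos: [0.6134, 0.1603, 0.1282]
tool_rot: [0.246, 1.552, -0.254]
contact_force: [-0.2, -0.9, 4.6]
grip_width: 0.994
t 5.92 ntz [-13.3 112.1 128.2] err [ 0.08 -0.31 -0.25] Fntz [ 0.1 -1.   4.6]
t 5.97 ntz [-13.3 112.1 128.1] err [ 0.08 -0.3  -0.25] Fntz [ 0.4 -1.3  4.9]
158 [192, 177, 140, 94, 78, 96, 118, 153, 195, 217, 223, 218, 200, 173, 146, 132, 128, 127, 122, 107, 90, 76, 70, 70, 69, 69, 70, 69, 68, 68, 65, 62, 59, 58, 57, 59]
162 [156, 124, 84, 54, 42, 50, 70, 92, 99, 107, 119, 125, 126, 130, 129, 129, 129, 129, 129, 130, 128, 120, 109, 91, 76, 70, 68, 70, 73, 78, 89, 99, 107, 110, 107, 104]
166 [80, 78, 64, 46, 40, 46, 58, 70, 82, 93, 98, 94, 93, 101, 116, 125, 129, 128, 129, 130, 129, 131, 131, 129, 123, 118, 119, 124, 126, 128, 130, 129, 129, 131, 128, 121]
170 [68, 59, 52, 52, 52, 56, 61, 61, 65, 70, 82, 97, 98, 95, 90, 93, 103, 117, 126, 129, 130, 128, 130, 130, 130, 131, 130, 130, 132, 132, 129, 130, 130, 125, 118, 111]
174 [59, 60, 60, 62, 65, 65, 65, 65, 66, 66, 65, 69, 83, 95, 98, 93, 88, 87, 88, 103, 119, 128, 129, 130, 130, 129, 131, 130, 128, 128, 130,
[... 258 characters left out ...]
66, 82, 116, 148, 150, 118, 88, 78, 79, 90, 109, 123, 130, 130, 127, 122, 117, 111, 105, 97, 92]
186 [64, 64, 63, 65, 66, 66, 66, 65, 64, 65, 66, 67, 68, 71, 67, 66, 61, 60, 66, 86, 122, 139, 131, 103, 80, 76, 77, 85, 92, 94, 91, 90, 91, 91, 90, 91]
190 [64, 64, 62, 62, 64, 62, 64, 63, 62, 62, 65, 62, 61, 63, 61, 59, 56, 58, 58, 59, 60, 71, 100, 137, 149, 128, 93, 76, 77, 81, 87, 91, 90, 91, 90, 89]
194 [65, 65, 62, 63, 63, 63, 62, 61, 59, 59, 59, 61, 64, 64, 62, 63, 60, 60, 60, 60, 60, 57, 58, 59, 61, 68, 81, 86, 84, 80, 78, 81, 87, 91, 90, 91]
198 [64, 68, 68, 68, 67, 66, 64, 67, 65, 66, 61, 62, 65, 66, 64, 61, 57, 57, 58, 56, 53, 47, 42, 37, 32, 33, 35, 42, 61, 79, 85, 84, 81, 84, 91, 90]
```

View pics/s9c.png

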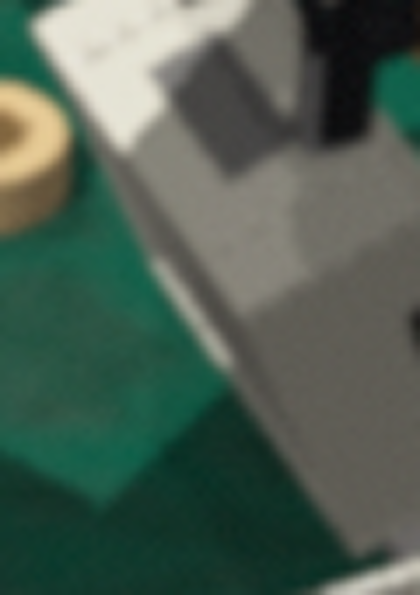

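```bash
python3 -m inch '[{"slide":[0,0,-2],"rotation":[0,0,0],"gripper":85},{"slide":[0.5,0,-5],"rotation":[0,0,0],"gripper":85},{"slide":[1,0,-9],"rotation":[0,0,0],"gripper":85},{"slide":[1.5,0,-14],"rotation":[0,0,0],"gripper":85},{"slide":[2.5,0,-20],"rotation":[0,0,0],"gripper":85},{"slide":[3.5,0,-26],"rotation":[0,0,0],"gripper":85},{"slide":[5,0,-33],"rotation":[0,0,0],"gripper":85},{"slide":[7,0,-39],"rotation":[0,0,0],"gripper":85}]'; python3 -c "
from h import *
rs();crop('scene','s10',220,370,110,260,4);rs()"
```

```text
time: 6.63
tool_pos: [0.5755, 0.1729, 0.1208]
tool_rot: [0.246, 1.553, -0.254]
contact_force: [-3.8, -1.1, 6.5]
grip_width: 1.0
t 6.63 ntz [-53.2 112.2 120.8] err [ 0.08 -0.23 -0.25] Fntz [-3.2 -2.2  6.5]
t 6.68 ntz [-54.6 112.1 120.3] err [ 0.06 -0.11 -0.28] Fntz [-4.9 -2.   9.2]
```

View pics/s10c.png

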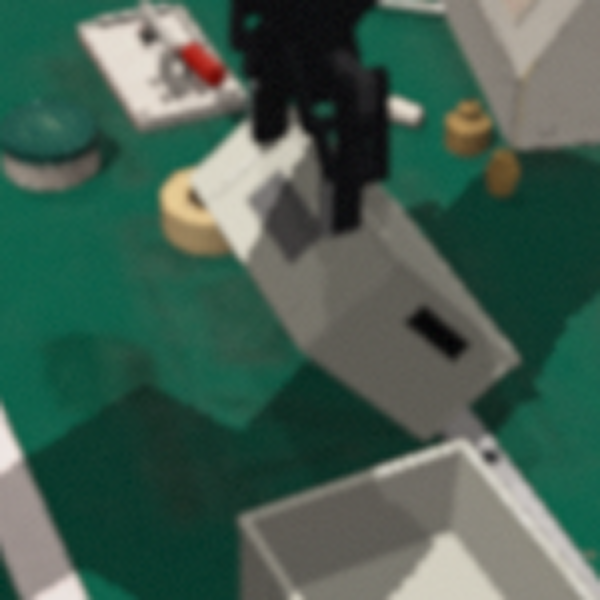

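```bash
python3 -m inch '[{"slide":[2.5,0,-6],"rotation":[0,0,0],"gripper":85},{"slide":[5,0,-12],"rotation":[0,0,0],"gripper":85},{"slide":[8,0,-18],"rotation":[0,0,0],"gripper":85},{"slide":[11.5,0,-25],"rotation":[0,0,0],"gripper":85},{"slide":[15.5,0,-31.5],"rotation":[0,0,0],"gripper":85},{"slide":[20,0,-38],"rotation":[0,0,0],"gripper":85},{"slide":[25.5,0,-45],"rotation":[0,0,0],"gripper":85},{"slide":[31,0,-51],"rotation":[0,0,0],"gripper":85}]'; python3 -c "
from h import *
rs();crop('scene','s11',220,370,110,260,4);rs()"
```

```text
time: 7.35
tool_pos: [0.5237, 0.1902, 0.0887]
tool_rot: [0.247, 1.559, -0.253]
contact_force: [-6.9, 2.9, 5.3]
grip_width: 0.996
t 7.35 ntz [-107.8  112.5   88.7] err [ 0.05  0.11 -0.26] Fntz [-7.4  0.6  5.3]
t 7.4 ntz [-109.7  112.1   86.8] err [ 0.03  0.3  -0.32] Fntz [-8.   3.3  4.4]
```

View pics/s11c.png

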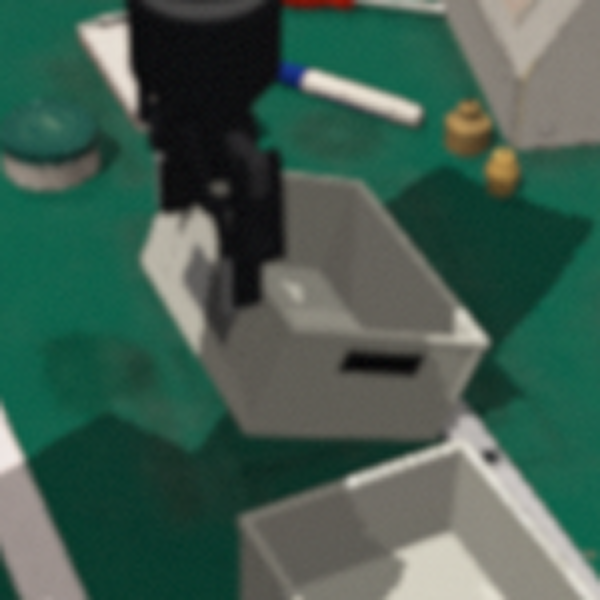

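```bash
python3 -m inch '[{"slide":[5,0,-4.5],"rotation":[0,0,0],"gripper":85},{"slide":[11,0,-8.5],"rotation":[0,0,0],"gripper":85},{"slide":[17,0,-12.5],"rotation":[0,0,0],"gripper":85},{"slide":[23,0,-16.5],"rotation":[0,0,0],"gripper":85},{"slide":[29,0,-20],"rotation":[0,0,0],"gripper":85},{"slide":[35,0,-23.5],"rotation":[0,0,0],"gripper":85},{"slide":[40,0,-26],"rotation":[0,0,0],"gripper":85},{"slide":[44,0,-28],"rotation":[0,0,0],"gripper":85}]'; python3 -c "
from h import *
rs();crop('scene','s12',220,370,110,260,4);rs()"
```

```text
time: 8.07
tool_pos: [0.4936, 0.1988, 0.0411]
tool_rot: [0.245, 1.564, -0.254]
contact_force: [0.3, 0.3, -0.3]
grip_width: 0.992
t 8.07 ntz [-139.1  111.2   41.1] err [ 0.01  0.37 -0.4 ] Fntz [ 0.2  0.4 -0.3]
t 8.12 ntz [-139.5  111.    40.6] err [ 0.01  0.42 -0.43] Fntz [-0.3  0.4 -1. ]
```

View pics/s12c.png

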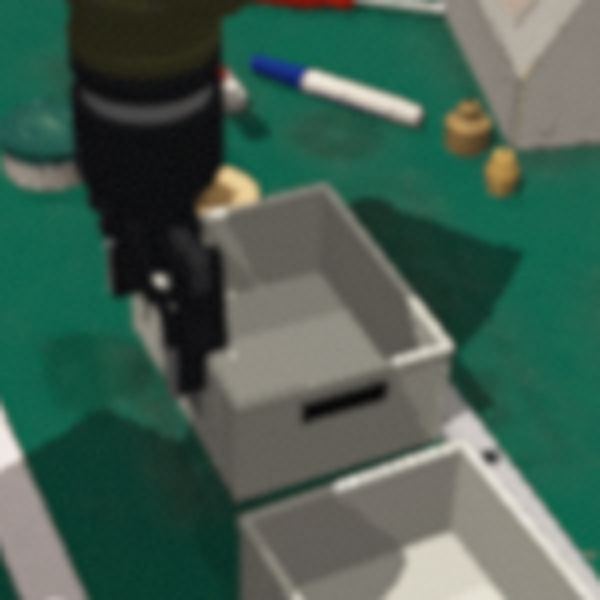

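```bash
python3 -m inch '[{"slide":[0,0,-20],"rotation":[0,0,0],"gripper":85},{"slide":[0,0,-50],"rotation":[0,0,0],"gripper":85},{"slide":[0,-38,-58],"rotation":[0,0,0],"gripper":85},{"slide":[0,-78,-58],"rotation":[0,0,0],"gripper":85},{"slide":[0,-118,-58],"rotation":[0,0,0],"gripper":85},{"slide":[0,-158,-58],"rotation":[0,0,0],"gripper":85},{"slide":[0,-198,-58],"rotation":[0,0,0],"gripper":85},{"slide":[0,-229,-56],"rotation":[0,0,0],"gripper":85}]'; python3 -c "
from h import *
rs();goal(-170,-118,41.5)"
```

```text
time: 8.78
tool_pos: [0.3673, -0.0034, 0.0426]
tool_rot: [0.244, 1.564, -0.255]
contact_force: [-0.0, 0.5, -0.8]
grip_width: 0.994
t 8.78 ntz [-195.9 -120.3   42.6] err [ 0.02  0.36 -0.47] Fntz [-0.2  0.5 -0.8]
slide [ 0.9  2.3 25.9] rot [-0.02 -0.36  0.47]
```

```bash
python3 -m inch '[{"slide":[1,2,5],"rotation":[0,0,0.4],"gripper":85},{"slide":[1,2,10],"rotation":[0,0,0.4],"gripper":85},{"slide":[1,2,15],"rotation":[0,0,0.4],"gripper":85}]'; python3 -c "
from h import *
rs();crop('top','t1',190,410,140,300,3.6);rs()"
```

```text
time: 9.03
tool_pos: [0.383, -0.0065, 0.0417]
tool_rot: [0.251, 1.561, -0.251]
contact_force: [0.2, -0.8, 0.0]
grip_width: 0.996
t 9.03 ntz [-180.1 -118.3   41.7] err [ 0.09  0.3  -0.06] Fntz [ 0.5 -0.6  0. ]
t 9.08 ntz [-179.2 -117.8   42. ] err [ 0.02  0.25 -0.05] Fntz [-0.1 -0.3  1.5]
```

View pics/t1c.png

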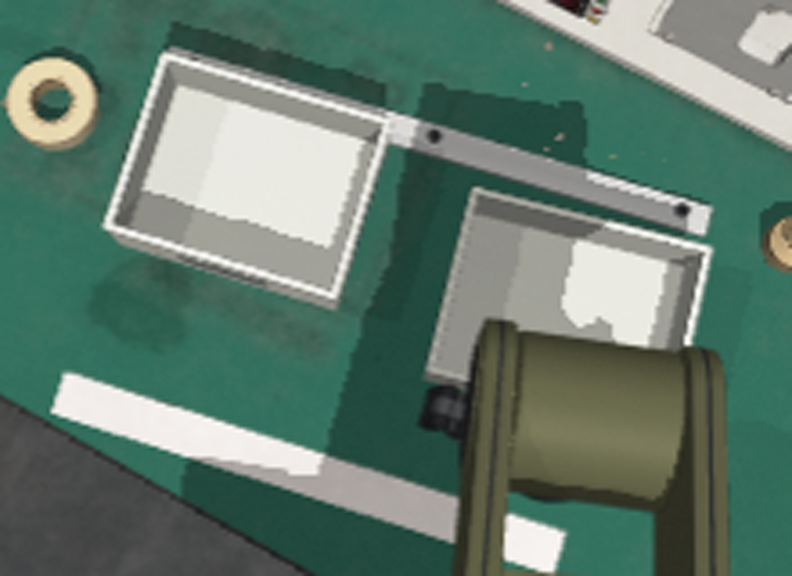

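```bash
python3 -m inch '[{"slide":[0,0,6],"rotation":[0,0,0],"gripper":85},{"slide":[0,0,10],"rotation":[0,0,0],"gripper":85},{"slide":[0,0,14],"rotation":[0,0,0],"gripper":85},{"slide":[0,0,18],"rotation":[0,0,0],"gripper":85},{"slide":[0,0,22],"rotation":[0,0,0],"gripper":85},{"slide":[0,0,26],"rotation":[0,0,0],"gripper":85},{"slide":[0,0,30],"rotation":[0,0,0],"gripper":85},{"slide":[0,0,34],"rotation":[0,0,0],"gripper":85}]'; python3 -c "
from h import *
rs();crop('scene','s13',230,430,180,330,4);rs()"
```

```text
time: 9.75
tool_pos: [0.4164, -0.0169, 0.0416]
tool_rot: [0.249, 1.562, -0.25]
contact_force: [-0.9, 0.3, 1.2]
grip_width: 0.995
t 9.75 ntz [-145.1 -117.8   41.6] err [ 0.02  0.29 -0.07] Fntz [-1.   0.   1.2]
t 9.8 ntz [-144.2 -117.9   41.9] err [ 0.03  0.21 -0.07] Fntz [-0.2 -0.1  0.4]
```

View pics/s13c.png

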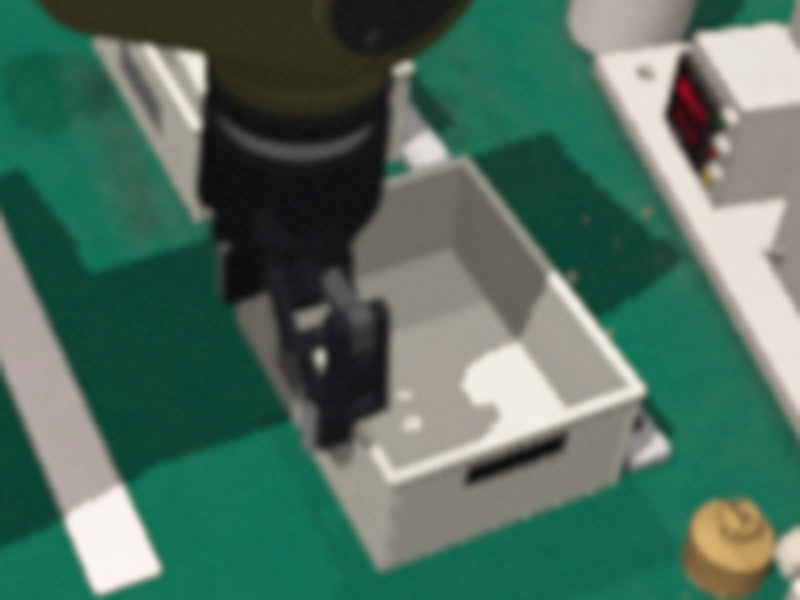

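```bash
python3 -m inch '[{"slide":[0,0,4],"rotation":[0,0,0],"gripper":85},{"slide":[0,0,7],"rotation":[0,0,0],"gripper":85},{"slide":[-6,0,9],"rotation":[0,0,0],"gripper":85},{"slide":[-12.5,0,12],"rotation":[0,0,0],"gripper":85},{"slide":[-18.5,0,15],"rotation":[0,0,0],"gripper":85},{"slide":[-24.5,0,19],"rotation":[0,0,0],"gripper":85},{"slide":[-30,0,23],"rotation":[0,0,0],"gripper":85},{"slide":[-35.5,0,27],"rotation":[0,0,0],"gripper":85}]'; python3 -c "
from h import *
rs();crop('scene','s14',230,430,180,330,4);rs()"
```

```text
time: 10.47
tool_pos: [0.4436, -0.0259, 0.0783]
tool_rot: [0.249, 1.559, -0.25]
contact_force: [-2.4, 0.4, 0.6]
grip_width: 0.996
t 10.47 ntz [-116.4 -117.9   78.3] err [ 0.03  0.16 -0.06] Fntz [-2.4 -0.3  0.6]
t 10.52 ntz [-114.9 -117.8   79.6] err [ 0.03  0.01 -0.05] Fntz [-4.2 -1.1  3.7]
```

View pics/s14c.png

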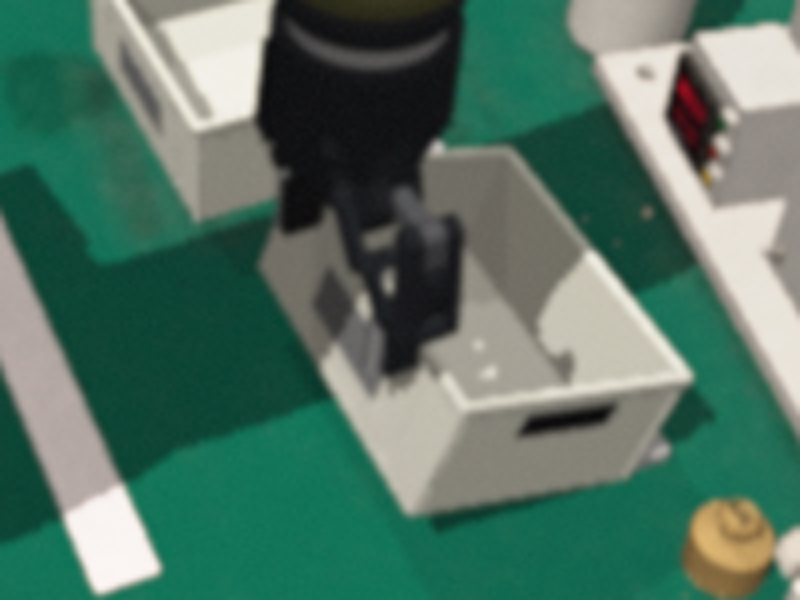

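```bash
python3 -m inch '[{"slide":[-5.5,0,4],"rotation":[0,0,0],"gripper":85},{"slide":[-10,0,8.5],"rotation":[0,0,0],"gripper":85},{"slide":[-14.5,0,13],"rotation":[0,0,0],"gripper":85},{"slide":[-18.5,0,18.5],"rotation":[0,0,0],"gripper":85},{"slide":[-22.5,0,24],"rotation":[0,0,0],"gripper":85},{"slide":[-26,0,29.5],"rotation":[0,0,0],"gripper":85},{"slide":[-29.5,0,35],"rotation":[0,0,0],"gripper":85},{"slide":[-32.5,0,41],"rotation":[0,0,0],"gripper":85}]'; python3 -c "
from h import *
rs();crop('scene','s15',230,430,180,330,4);rs()"
```

```text
time: 11.18
tool_pos: [0.485, -0.0393, 0.1133]
tool_rot: [0.249, 1.556, -0.25]
contact_force: [-4.2, 0.8, 6.3]
grip_width: 0.992
t 11.18 ntz [ -72.9 -117.7  113.3] err [ 0.03 -0.04 -0.04] Fntz [-4.3 -0.5  6.3]
t 11.23 ntz [ -71.2 -117.7  114.3] err [ 0.04 -0.21 -0.03] Fntz [-1.3 -0.9  4.2]
```

View pics/s15c.png

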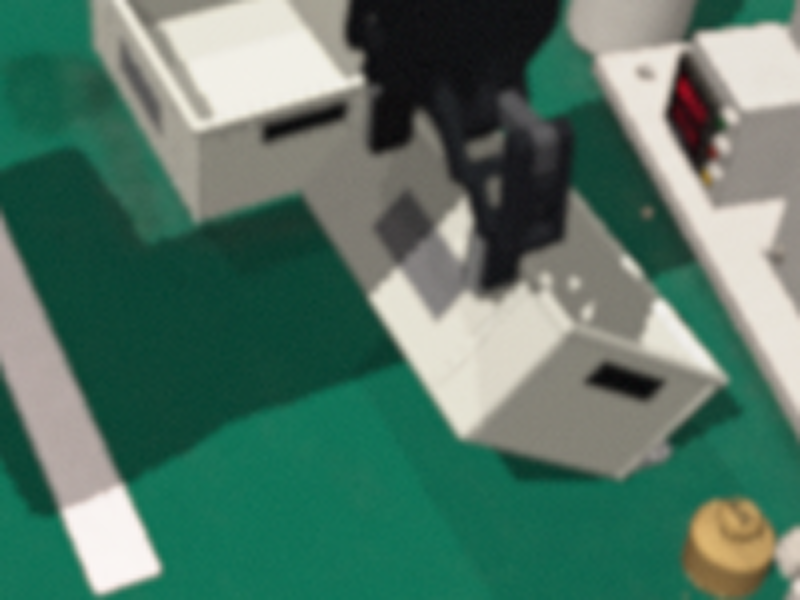

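```bash
python3 -m inch '[{"slide":[-1.5,0,5],"rotation":[0,0,0],"gripper":85},{"slide":[-4,0,10.5],"rotation":[0,0,0],"gripper":85},{"slide":[-6,0,15.5],"rotation":[0,0,0],"gripper":85},{"slide":[-8,0,20.5],"rotation":[0,0,0],"gripper":85},{"slide":[-9.5,0,26],"rotation":[0,0,0],"gripper":85},{"slide":[-10.5,0,31],"rotation":[0,0,0],"gripper":85},{"slide":[-11.5,0,36],"rotation":[0,0,0],"gripper":85},{"slide":[-12,0,40],"rotation":[0,0,0],"gripper":85}]'; python3 -c "
from h import *
rs();crop('scene','s16',230,430,180,330,4);rs()"
```

```text
time: 11.9
tool_pos: [0.5259, -0.0527, 0.1273]
tool_rot: [0.249, 1.551, -0.251]
contact_force: [-2.1, -0.3, 7.1]
grip_width: 0.997
t 11.9 ntz [ -29.9 -117.6  127.3] err [ 0.04 -0.33 -0.02] Fntz [-1.9 -1.   7.1]
t 11.95 ntz [ -29.2 -117.6  127.5] err [ 0.05 -0.38 -0.01] Fntz [-1.2  0.3  4.5]
```

View pics/s16c.png

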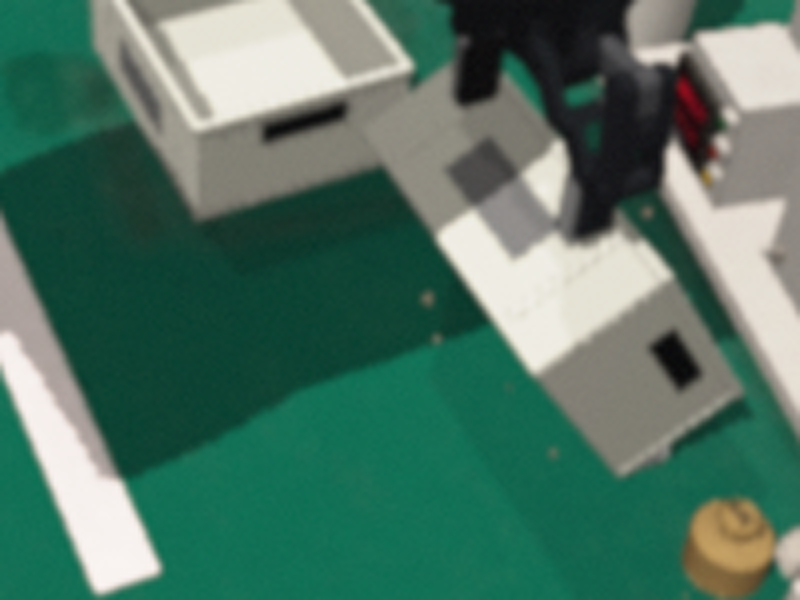

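```bash
python3 -m inch '[{"slide":[0,0,2],"rotation":[0,0,0],"gripper":85},{"slide":[0,0,4],"rotation":[0,0,0],"gripper":85},{"slide":[0,0,6],"rotation":[0,0,0],"gripper":85},{"slide":[-0.5,0,8],"rotation":[0,0,0],"gripper":85},{"slide":[-0.5,0,10],"rotation":[0,0,0],"gripper":85},{"slide":[-0.5,0,11],"rotation":[0,0,0],"gripper":85},{"slide":[-0.5,0,11],"rotation":[0,0,0],"gripper":85}]'; python3 -c "
from h import *
rs();crop('scene','s17',310,420,190,310,5);rs()"
```

```text
time: 12.53
tool_pos: [0.5378, -0.0567, 0.1286]
tool_rot: [0.249, 1.548, -0.251]
contact_force: [-0.5, -0.2, 5.9]
grip_width: 0.997
t 12.53 ntz [ -17.3 -117.6  128.6] err [ 0.05 -0.48 -0.01] Fntz [-0.4 -0.4  5.9]
t 12.58 ntz [ -17.4 -117.6  128.6] err [ 0.05 -0.47 -0.01] Fntz [-1.2 -0.2  6.2]
```

View pics/s17c.png

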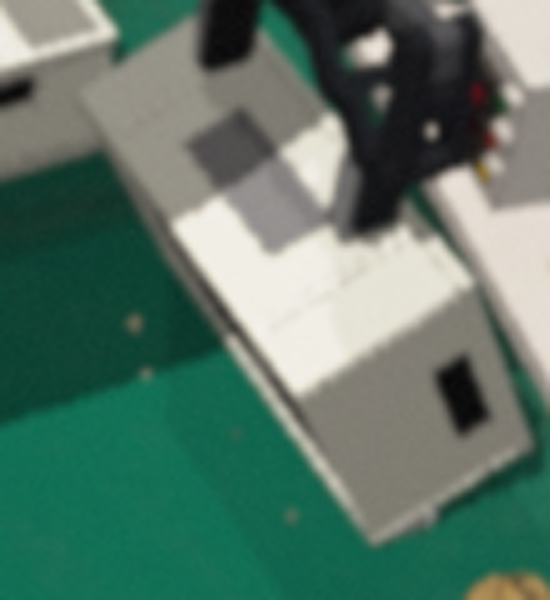

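```bash
python3 -m inch '[{"slide":[0,0,1],"rotation":[0,0,0],"gripper":85},{"slide":[0,0,2],"rotation":[0,0,0],"gripper":85},{"slide":[0,0,3],"rotation":[0,0,0],"gripper":85},{"slide":[0,0,4],"rotation":[0,0,0],"gripper":85},{"slide":[0,0,4],"rotation":[0,0,0],"gripper":85},{"slide":[0,0,4],"rotation":[0,0,0],"gripper":85}]'; python3 -c "
from h import *
rs();crop('scene','s18',325,395,215,300,7);rs()
p=cv2.imread('pics/s18.png')
for v in range(225,296,5): print(v,[int(x) for x in p[v,330:390].mean(1)])
a=np.radians(68)
for t in(-198,-160,-118,-76,-38):
    print(t,[ (round((u-325)*7),round((v-215)*7)) for l in(0,20,62,104,125) for u,v in [proj('scene',(O+N*(-12-l*np.cos(a))+T*t+np.array([0,0,4+l*np.sin(a)]))/1000)]])
"
```

```text
time: 13.08
tool_pos: [0.5418, -0.058, 0.1288]
tool_rot: [0.248, 1.548, -0.251]
contact_force: [-0.7, -0.4, 4.4]
grip_width: 0.998
t 13.08 ntz [ -13.1 -117.6  128.8] err [ 0.05 -0.49 -0.01] Fntz [-0.5 -0.6  4.4]
t 13.13 ntz [ -13.1 -117.6  128.8] err [ 0.05 -0.5  -0.01] Fntz [-0.5  0.2  3.7]
225 [38, 39, 39, 48, 63, 80, 89, 91, 93, 106, 125, 140, 144, 145, 147, 145, 145, 145, 145, 148, 144, 145, 141, 129, 104, 89, 83, 90, 105, 120, 132, 139, 145, 144, 146, 143, 137, 131, 129, 129, 137, 157, 188, 216, 229, 229, 225, 222, 202, 155, 115, 106, 100, 81, 49, 27, 20, 21, 22, 23]
230 [37, 37, 38, 37, 39, 37, 47, 62, 81, 91, 86, 75, 76, 98, 128, 141, 145, 145, 145, 149, 164, 189, 211, 225, 233, 235, 232, 216, 187, 160, 149, 145, 146, 146, 146, 145, 145, 146, 146, 142, 139, 133, 131, 130, 132, 141, 156, 163, 137, 114, 107, 99, 79, 50, 29, 22, 21, 21, 18, 20]
235 [40, 38, 40, 39, 42, 43, 42, 43, 44, 57, 76, 88, 88, 80, 67, 81, 134, 195, 229, 236, 236, 236, 235, 236, 236, 236, 236, 236, 236, 235, 229, 208, 180, 159, 148, 146, 145, 146, 145, 145, 143, 146, 153, 167, 186, 198, 206, 206, 184, 141, 
[... 2902 characters left out ...]
3, 66, 67, 63, 66, 66, 67, 67, 65, 66, 64, 65, 67, 65, 65, 76, 108, 157, 186, 180, 150, 126, 121, 120, 120, 121, 121, 121, 121]
295 [71, 70, 70, 71, 72, 72, 71, 72, 73, 72, 71, 72, 73, 72, 71, 73, 73, 72, 72, 71, 72, 71, 71, 71, 69, 71, 70, 73, 70, 67, 66, 67, 68, 66, 65, 65, 66, 69, 70, 68, 65, 64, 64, 66, 61, 65, 63, 65, 66, 68, 82, 102, 118, 121, 123, 125, 131, 138, 144, 143]
-198 [(397, 579), (384, 546), (355, 473), (323, 393), (306, 351)]
-160 [(321, 473), (307, 439), (276, 364), (242, 283), (224, 240)]
-118 [(242, 364), (227, 330), (194, 253), (158, 170), (139, 127)]
-76 [(169, 262), (153, 227), (118, 149), (81, 66), (61, 21)]
-38 [(106, 175), (90, 140), (54, 61), (16, -23), (-5, -68)]
```

View pics/s18c.png

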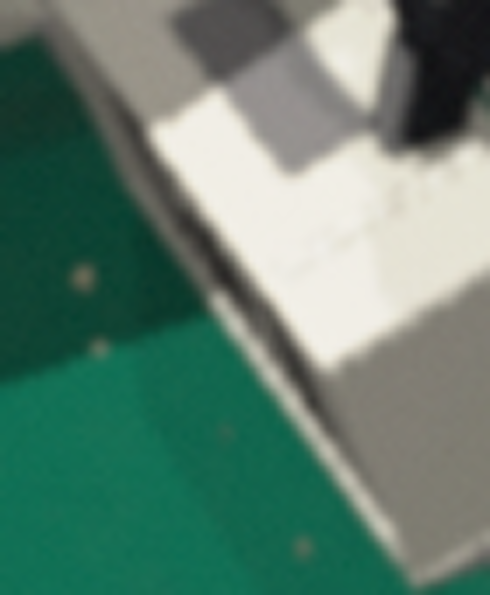

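```bash
python3 -m inch '[{"slide":[0,0,0],"rotation":[0,0,0],"gripper":85},{"slide":[0,0,0],"rotation":[0,0,0],"gripper":85},{"slide":[0,0,-2],"rotation":[0,0,0],"gripper":85},{"slide":[0.5,0,-5],"rotation":[0,0,0],"gripper":85},{"slide":[1,0,-9],"rotation":[0,0,0],"gripper":85},{"slide":[1.5,0,-14],"rotation":[0,0,0],"gripper":85},{"slide":[2.5,0,-20],"rotation":[0,0,0],"gripper":85},{"slide":[3.5,0,-26],"rotation":[0,0,0],"gripper":85}]'; python3 -c "
from h import *
rs()"
```

```text
time: 13.8
tool_pos: [0.5167, -0.0497, 0.1254]
tool_rot: [0.248, 1.548, -0.251]
contact_force: [-1.0, -0.0, 5.1]
grip_width: 0.995
t 13.8 ntz [ -39.6 -117.6  125.4] err [ 0.05 -0.48 -0.01] Fntz [-0.9 -0.3  5.1]
```

```bash
python3 -m inch '[{"slide":[1.5,0,-6],"rotation":[0,0,0],"gripper":85},{"slide":[3.5,0,-12],"rotation":[0,0,0],"gripper":85},{"slide":[6,0,-18],"rotation":[0,0,0],"gripper":85},{"slide":[9,0,-24],"rotation":[0,0,0],"gripper":85},{"slide":[12,0,-30.5],"rotation":[0,0,0],"gripper":85},{"slide":[15,0,-36.5],"rotation":[0,0,0],"gripper":85},{"slide":[19,0,-43],"rotation":[0,0,0],"gripper":85},{"slide":[23,0,-50],"rotation":[0,0,0],"gripper":85}]'; python3 -c "
from h import *
rs();crop('scene','s19',230,430,180,330,4);rs()"
```

```text
time: 14.47
tool_pos: [0.4677, -0.0335, 0.102]
tool_rot: [0.249, 1.552, -0.251]
contact_force: [-6.1, 1.8, 6.7]
grip_width: 0.997
t 14.47 ntz [ -91.2 -117.6  102. ] err [ 0.04 -0.27 -0.03] Fntz [-6.4 -0.2  6.7]
t 14.52 ntz [ -93.4 -117.6  100.3] err [ 0.03 -0.05 -0.04] Fntz [-9.4 -0.3  8.7]
```

View pics/s19c.png

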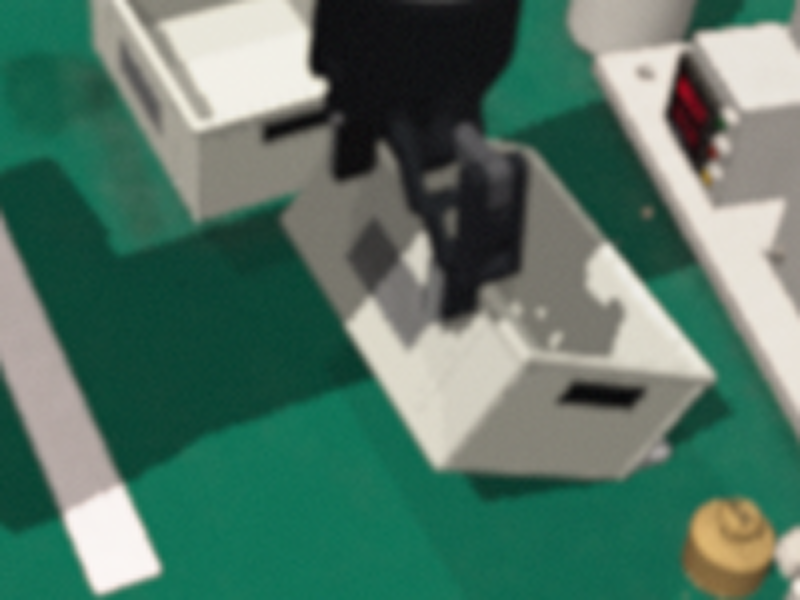

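```bash
python3 -m inch '[{"slide":[5,0,-6],"rotation":[0,0,0],"gripper":85},{"slide":[11,0,-12],"rotation":[0,0,0],"gripper":85},{"slide":[17,0,-18],"rotation":[0,0,0],"gripper":85},{"slide":[23,0,-23],"rotation":[0,0,0],"gripper":85},{"slide":[29,0,-27.5],"rotation":[0,0,0],"gripper":85},{"slide":[35,0,-32],"rotation":[0,0,0],"gripper":85},{"slide":[41,0,-36],"rotation":[0,0,0],"gripper":85},{"slide":[47,0,-39.5],"rotation":[0,0,0],"gripper":85}]'; python3 -m inch '[{"slide":[4,0,-3],"rotation":[0,0,0],"gripper":85},{"slide":[8,0,-6],"rotation":[0,0,0],"gripper":85},{"slide":[11,0,-8],"rotation":[0,0,0],"gripper":85},{"slide":[11,0,-14],"rotation":[0,0,0],"gripper":85}]'; python3 -c "
from h import *
rs();crop('scene','s20',230,430,180,330,4);rs()"
```

```text
time: 15.18
tool_pos: [0.426, -0.02, 0.0513]
tool_rot: [0.249, 1.559, -0.25]
contact_force: [-3.6, 0.5, -0.3]
grip_width: 0.993
time: 15.52
tool_pos: [0.4131, -0.0158, 0.0402]
tool_rot: [0.25, 1.558, -0.25]
contact_force: [-0.5, 1.9, 0.4]
grip_width: 0.995
t 15.52 ntz [-148.6 -117.8   40.2] err [ 0.05  0.11 -0.05] Fntz [-1.1  1.7  0.4]
t 15.57 ntz [-149.9 -117.8   40.1] err [ 0.04  0.2  -0.06] Fntz [-0.1  0.3  0.2]
```

View pics/s20c.png

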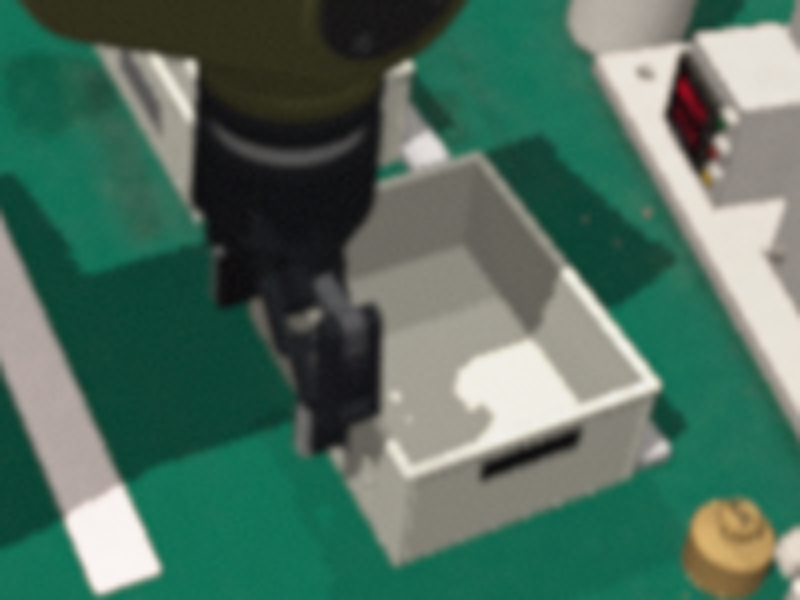

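```bash
python3 -m inch '[{"slide":[-15,0,-8],"rotation":[0,0,0],"gripper":85},{"slide":[-50,0,-8],"rotation":[0,0,0],"gripper":85},{"slide":[-75,0,15],"rotation":[0,0,0],"gripper":85},{"slide":[-75,0,55],"rotation":[0,0,0],"gripper":85},{"slide":[-75,0,95],"rotation":[0,0,0],"gripper":85},{"slide":[-75,0,135],"rotation":[0,0,0],"gripper":85},{"slide":[-75,0,170],"rotation":[0,0,0],"gripper":85},{"slide":[-75,0,183],"rotation":[0,0,0],"gripper":85}]'; python3 -c "
from h import *
rs();snap('top','t2');rs();goal(32,-118,7)"
```

```text
time: 16.23
tool_pos: [0.5904, -0.0744, 0.1157]
tool_rot: [0.25, 1.555, -0.251]
contact_force: [-1.7, -0.0, -0.3]
grip_width: 0.996
t 16.23 ntz [  38.1 -118.1  115.7] err [ 0.08 -0.06 -0.05] Fntz [-1.6 -0.5 -0.3]
t 16.28 ntz [  38.4 -118.2  115.6] err [ 0.09 -0.07 -0.05] Fntz [-0.1 -0.7  0.9]
slide [108.6   0.2  -6.6] rot [-0.09  0.07  0.05]
```

View pics/t2.png

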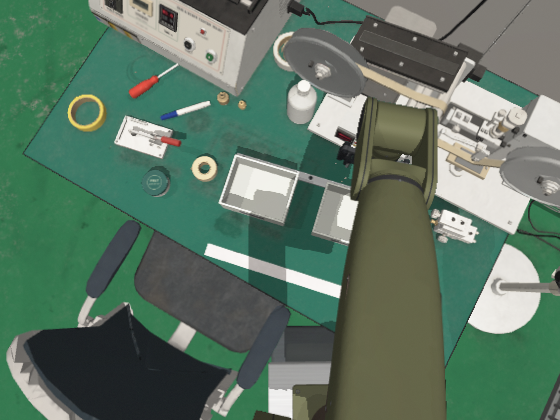

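```bash
python3 -c "
from h import *
snap('scene','s21')"
```

```text
(no output)
```

View pics/s21.png

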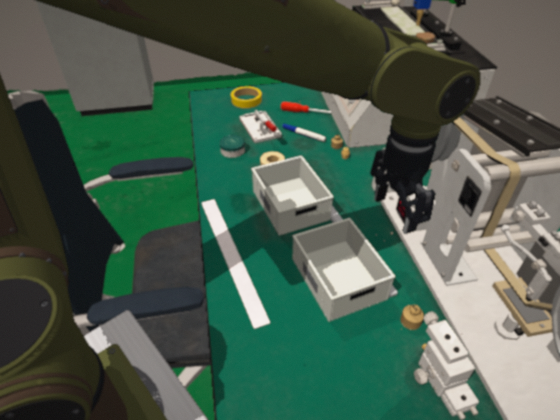

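```bash
python3 -c "
from h import *
for f,n in(('top0','top'),('scene0','scene')):
  d=np.load('pics/'+f+'.npy');P=[]
  for v in range(0,420,2):
    for u in range(0,560,2):
      if d[v,u]>0: P.append(rf(dp(n,u,v,d[v,u])*1000))
  P=np.array(P)
  print(f)
  for n0 in range(20,220,20):
    print(n0,[int(P[m][:,2].max()) if (m:=(P[:,0]>n0)&(P[:,0]<n0+20)&(P[:,1]>t0)&(P[:,1]<t0+30)).any() else None for t0 in range(-270,60,30)])
"
```

```text
Traceback (most recent call last):
  File "h.py", line 16, in dp
    o,d=ray(n,u,v); return o+d*D
        ~~~^^^^^^^
  File "h.py", line 7, in ray
    c=viewer.calibration(n);K=np.array(c['K']);k1=c['k1']
ValueError: time passes only in moves, steps and waits
```

```bash
python3 - <<'E'
s=open('h.py').read()
s=s.replace("def ray(","_c={}\ndef cal(n):\n    if n not in _c:_c[n]=viewer.calibration(n)\n    return _c[n]\ndef ray(",1).replace("c=viewer.calibration(n)","c=cal(n)").replace("_c[n]=viewer","_c[n]=viewer")
open('h.py','w').write(s)
E
python3 -c "
from h import *
rs()
for f,n in(('top0','top'),('scene0','scene')):
  d=np.load('pics/'+f+'.npy');P=[]
  for v in range(0,420,2):
    for u in range(0,560,2):
      if d[v,u]>0: P.append(rf(dp(n,u,v,d[v,u])*1000))
  P=np.array(P)
  print(f)
  for n0 in range(20,220,20):
    print(n0,[int(P[m][:,2].max()) if (m:=(P[:,0]>n0)&(P[:,0]<n0+20)&(P[:,1]>t0)&(P[:,1]<t0+30)).any() else None for t0 in range(-270,60,30)])
"
```

```text
t 16.33 ntz [  36.  -118.   115.2] err [ 0.08  0.08 -0.05] Fntz [-0.  -0.1 -0.4]
top0
20 [23, 2, 2, 1, 1, 6, 1, 1, 1, 3, 2]
40 [1, 3, 2, 2, 1, 2, 1, 2, 3, 2, 2]
60 [20, 19, 3, 3, 3, 2, 2, 5, 1, 2, 0]
80 [23, 22, 21, 22, 21, 21, 1, 3, 1, 2, 3]
100 [23, 263, 266, 265, 249, 22, 86, 79, 21, 3, 2]
120 [21, 263, 268, 265, 264, 22, 93, 94, 89, 21, 19]
140 [221, 265, 269, 252, 254, 23, 94, 95, 94, 23, 101]
160 [229, 267, 268, 261, 255, 254, 94, 261, 21, 21, 221]
180 [225, 290, 291, 286, 281, 256, 254, 276, 300, 309, 311]
200 [124, 290, 293, 285, 281, 275, 271, 280, 299, 299, 311]
scene0
20 [24, 3, 3, 8, 6, 7, 8, 7, 8, 8, 8]
40 [1, 3, 2, 2, 2, 2, 2, 3, 1, 3, 3]
60 [21, 21, 2, 1, 2, 3, 2, 1, 3, 2, 2]
80 [21, 36, 22, 22, 22, 17, 3, 1, 3, 2, 3]
100 [21, 265, 266, 266, 264, 23, 87, 83, 18, 2, 2]
120 [22, 267, 269, 266, 266, 93, 94, 94, 91, 22, 22]
140 [223, 268, 268, 254, None, 94, 94, 94, 22, 24, 109]
160 [228, 268, 270, 260, 255, 255, 94, 270, None, 20, 222]
180 [220, 292, 292, 286, 281, 255, 254, 284, 301, 309, 310]
200 [126, 294, 292, 285, 281, 277, 271, 281, 303, 301, 309]
```

```bash
python3 -c "
from h import *
for f,n in(('t2','top'),('s21','scene')):
  d=np.load('pics/'+f+'.npy');d0=np.load('pics/'+('top0' if n=='top' else 'scene0')+'.npy');P=[]
  for v in range(0,420,2):
    for u in range(0,560,2):
      if d[v,u]>0 and d[v,u]<d0[v,u]-.02: P.append(rf(dp(n,u,v,d[v,u])*1000))
  P=np.array(P);P=P[P[:,0]>-80]
  print(f)
  for z in range(100,520,25):
    m=(P[:,2]>z)&(P[:,2]<z+25)
    if m.sum()>2: print(z,m.sum(),P[m].min(0).astype(int),P[m].max(0).astype(int))
"
```

```text
t2
150 7 [ 25 -72 150] [ 36 -60 173]
175 25 [ 22 -76 175] [ 45 -42 199]
200 18 [  24 -172  203] [ 49 -45 224]
225 33 [  25 -182  226] [ 48 -48 234]
300 10 [   2 -148  304] [  20 -100  324]
325 23 [   0 -142  325] [ 12 -95 349]
350 41 [ -21 -162  350] [ 52 -56 374]
375 83 [ -62 -163  376] [ 83 -55 399]
400 384 [ -77 -167  400] [ 79 -55 424]
425 486 [ -71 -173  425] [ 68 -58 449]
450 448 [ -79 -183  450] [  7 -65 474]
475 146 [ -79 -173  475] [-50 -74 491]
s21
125 44 [  26 -174  130] [ 49 -70 149]
150 57 [  25 -175  150] [ 51 -53 174]
175 158 [  20 -193  175] [ 51 -44 199]
200 176 [  18 -191  200] [ 50 -49 224]
225 131 [   1 -187  225] [ 54 -51 249]
250 154 [   0 -157  250] [ 61 -95 274]
275 185 [   0 -157  275] [ 65 -93 298]
300 160 [   1 -156  301] [ 62 -98 324]
325 136 [   1 -155  325] [ 62 -97 346]
350 113 [ -16 -180  350] [  79 -170  374]
375 297 [ -66 -185  375] [  84 -170  399]
400 420 [ -79 -188  400] [ 83 -74 424]
425 452 [ -79 -188  425] [ 64 -66 449]
450 309 [ -79 -188  450] [  8 -75 474]
475 47 [ -79 -168  475] [ -53 -126  491]
```

```bash
python3 -m inch '[{"slide":[30,0,-6],"rotation":[0,0,0],"gripper":85},{"slide":[65,0,-6],"rotation":[0,0,0],"gripper":85},{"slide":[95,0,-6],"rotation":[0,0,0],"gripper":85},{"slide":[108,0,-8],"rotation":[0,0,0],"gripper":85},{"slide":[112,0,-11],"rotation":[0,0,0],"gripper":85},{"slide":[112,0,-15],"rotation":[0,0,0],"gripper":85}]'; python3 -c "
from h import *
rs();goal(13,-118,3)"
```

```text
time: 16.83
tool_pos: [0.5728, -0.0686, 0.0028]
tool_rot: [0.25, 1.559, -0.251]
contact_force: [-0.8, -0.2, 0.8]
grip_width: 0.995
t 16.83 ntz [  19.7 -118.1    2.8] err [ 0.07  0.17 -0.06] Fntz [-0.7 -0.5  0.8]
slide [-0.2  0.1 -6.7] rot [-0.07 -0.17  0.06]
```

```bash
python3 -m inch '[{"slide":[0,0,-5],"rotation":[0,0,0],"gripper":85},{"slide":[0,0,-9],"rotation":[0,0,0],"gripper":85},{"slide":[0,0,-15],"rotation":[0,0,0],"gripper":85},{"slide":[0,0,-22],"rotation":[0,0,0],"gripper":85},{"slide":[0,0,-30],"rotation":[0,0,0],"gripper":85},{"slide":[0,0,-38],"rotation":[0,0,0],"gripper":85},{"slide":[0,0,-46],"rotation":[0,0,0],"gripper":85},{"slide":[0,0,-52],"rotation":[0,0,0],"gripper":85}]'; python3 -c "
from h import *
rs();snap('scene','s22');rs()"
```

```text
time: 17.5
tool_pos: [0.5224, -0.052, 0.003]
tool_rot: [0.25, 1.559, -0.251]
contact_force: [2.5, -0.3, 1.4]
grip_width: 0.992
t 17.5 ntz [ -33.4 -118.     3. ] err [ 0.07  0.17 -0.06] Fntz [2.5 0.5 1.4]
t 17.55 ntz [ -34.5 -118.     2.6] err [ 0.06  0.27 -0.07] Fntz [0.  1.2 0. ]
```

View pics/s22.png

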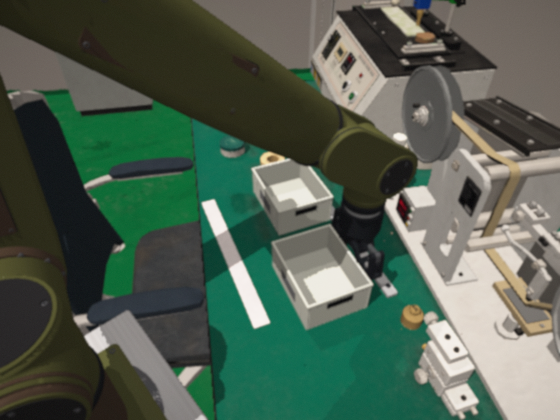

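```bash
python3 -m inch '[{"slide":[0,0,-6],"rotation":[0,0,0],"gripper":85},{"slide":[0,0,-13],"rotation":[0,0,0],"gripper":85},{"slide":[0,0,-20],"rotation":[0,0,0],"gripper":85},{"slide":[0,0,-27],"rotation":[0,0,0],"gripper":85},{"slide":[0,0,-33],"rotation":[0,0,0],"gripper":85},{"slide":[0,0,-38],"rotation":[0,0,0],"gripper":85},{"slide":[0,0,-41],"rotation":[0,0,0],"gripper":85},{"slide":[0,0,-41],"rotation":[0,0,0],"gripper":85}]'; python3 -c "
from h import *
rs()"
```

```text
time: 18.22
tool_pos: [0.4812, -0.0384, 0.0024]
tool_rot: [0.25, 1.563, -0.251]
contact_force: [-0.3, -0.4, 0.8]
grip_width: 0.995
t 18.22 ntz [ -76.7 -118.     2.4] err [ 0.06  0.37 -0.07] Fntz [-0.1 -0.5  0.8]
```

```bash
python3 -m inch '[{"slide":[0,0,12],"rotation":[0,0,0],"gripper":85},{"slide":[-35,0,16],"rotation":[0,0,0],"gripper":85},{"slide":[-70,0,12],"rotation":[0,0,0],"gripper":85},{"slide":[-92,-20,-12],"rotation":[0,0,0],"gripper":85},{"slide":[-92,-50,-35],"rotation":[0,0,0],"gripper":85},{"slide":[-92,-85,-55],"rotation":[0,0,0],"gripper":85},{"slide":[-92,-120,-70],"rotation":[0,0,0],"gripper":85},{"slide":[-92,-155,-75],"rotation":[0,0,0],"gripper":85}]'; python3 -c "
from h import *
rs();goal(-152,-275,22)"
```

```text
time: 18.88
tool_pos: [0.3602, -0.1626, 0.0948]
tool_rot: [0.249, 1.564, -0.249]
contact_force: [0.4, -0.9, -0.2]
grip_width: 1.0
t 18.88 ntz [-153.  -273.7   94.8] err [-0.02  0.43 -0.06] Fntz [ 0.7 -0.7 -0.2]
slide [72.8 -1.2  1.5] rot [ 0.02 -0.43  0.06]
```

```bash
python3 -m inch '[{"slide":[30,-1,1],"rotation":[0,0,0],"gripper":85},{"slide":[60,-1,1],"rotation":[0,0,0],"gripper":85},{"slide":[72,-1,1],"rotation":[0,0,0],"gripper":85},{"slide":[72,5,1],"rotation":[0,0,0],"gripper":85}]'; python3 -c "
from h import *
rs();crop('top','t3',190,410,140,300,3.6);snap('scene','s23');rs()"
```

```text
time: 19.22
tool_pos: [0.3594, -0.1573, 0.0194]
tool_rot: [0.254, 1.571, -0.249]
contact_force: [-0.5, -0.1, -0.2]
grip_width: 0.997
t 19.22 ntz [-155.3 -269.    19.4] err [0.12 0.88 0.04] Fntz [-0.4 -0.3 -0.2]
t 19.32 ntz [-152.6 -268.4   22.6] err [-0.03  0.53 -0.02] Fntz [-0.3 -0.1  0.4]
```

View pics/t3c.png

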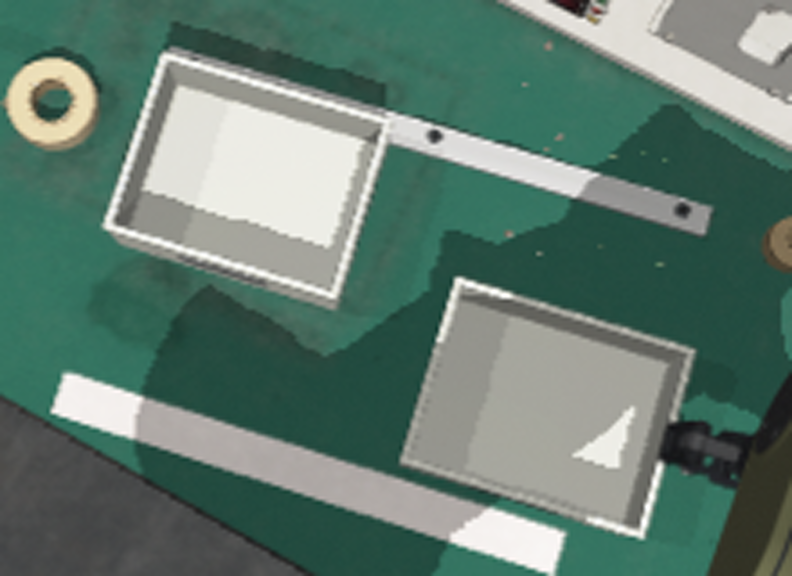

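View pics/s23.png

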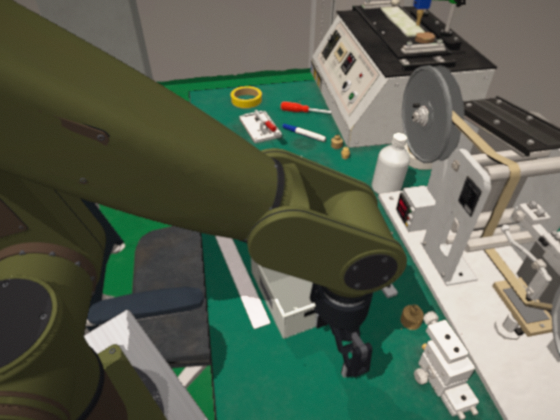

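```bash
cat >> h.py <<'E'
def quad(pts,z=70,k=3.6,u0=190,v0=140):
    q=np.array([rf(pt('top',u0+x/k,v0+y/k,z/1000)*1000) for x,y in pts]);print(np.round(q[:,:2],1).tolist(),'c',q.mean(0).round(1))
    for i,j in((0,1),(3,2)): d=q[i]-q[j];print('yaw rel',np.degrees(np.arctan2(-d[0],d[1])).round(2))
    print('front n',q[2:,0].mean().round(1))
E
python3 -c "
from h import *
quad([(457,280),(692,350),(642,537),(402,462)])
quad([(165,52),(388,117),(333,300),(107,228)])
quad([(65,373),(566,533),(555,575),(52,411)],0)"
```

```text
[[-92.3, -43.0], [-91.3, -200.7], [-215.3, -201.6], [-215.4, -42.9]] c [-153.6 -122.    70. ]
yaw rel 0.37
yaw rel 0.03
front n -215.3
[[-1.9, 187.9], [-1.0, 31.8], [-128.8, 30.3], [-127.2, 186.6]] c [-64.7 109.1  70. ]
yaw rel 0.34
yaw rel -0.57
front n -128.0
[[-223.9, 196.3], [-225.4, -164.3], [-254.4, -164.9], [-251.5, 196.4]] c [-238.8   15.9    0. ]
yaw rel -0.23
yaw rel -0.47
front n -252.9
```

```bash
python3 -m inch '[{"slide":[0,5,0],"rotation":[0,0,0],"gripper":85},{"slide":[0,9,0],"rotation":[0,0,0],"gripper":85},{"slide":[0,14,0],"rotation":[0,0,0],"gripper":85},{"slide":[0,20,0],"rotation":[0,0,0],"gripper":85},{"slide":[0,26,0],"rotation":[0,0,0],"gripper":85},{"slide":[0,31,0],"rotation":[0,0,0],"gripper":85},{"slide":[0,35,0],"rotation":[0,0,0],"gripper":85},{"slide":[0,36,0],"rotation":[0,0,0],"gripper":85}]'; python3 -c "
from h import *
rs();crop('top','t4',190,410,140,300,3.6);rs()"
```

```text
time: 19.98
tool_pos: [0.3738, -0.1228, 0.0227]
tool_rot: [0.249, 1.565, -0.248]
contact_force: [-1.0, -3.7, 1.9]
grip_width: 0.995
t 19.98 ntz [-152.5 -231.7   22.7] err [-0.09  0.5  -0.02] Fntz [ 0.2 -3.8  1.9]
t 20.03 ntz [-152.6 -231.7   22.6] err [-0.07  0.52 -0.  ] Fntz [-0.1 -0.3  0.4]
```

View pics/t4c.png

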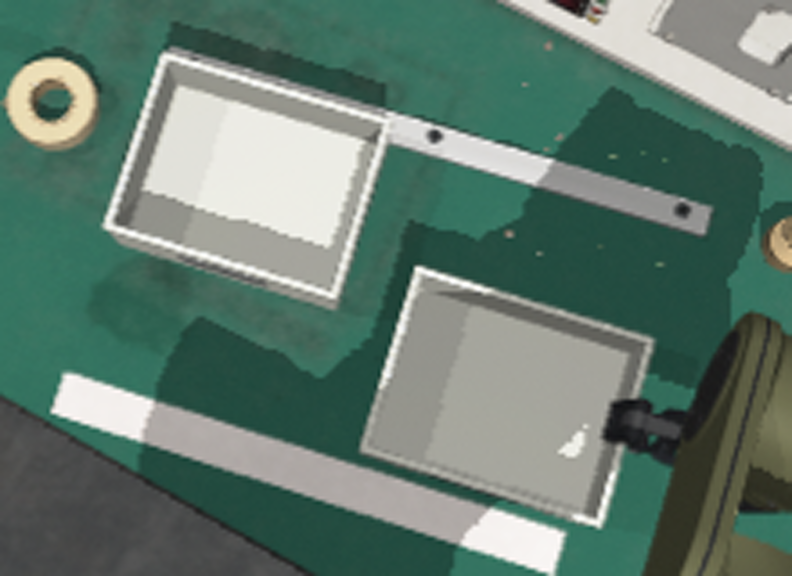

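```bash
python3 -m inch '[{"slide":[0,4,0],"rotation":[0,0,0],"gripper":85},{"slide":[0,8,0],"rotation":[0,0,0],"gripper":85},{"slide":[0,12,0],"rotation":[0,0,0],"gripper":85},{"slide":[0,15,0],"rotation":[0,0,0],"gripper":85},{"slide":[0,15,0],"rotation":[0,0,0],"gripper":85},{"slide":[0,0,0],"rotation":[0,0,0],"gripper":85},{"slide":[-20,-15,0],"rotation":[0,0,0],"gripper":85},{"slide":[-50,-15,0],"rotation":[0,0,0],"gripper":85}]'; python3 -c "
from h import *
quad([(417,268),(652,340),(602,525),(360,450)])
rs();crop('top','t5',190,410,140,300,3.6);rs();goal(-60,-78,100)"
```

```text
time: 20.7
tool_pos: [0.3661, -0.1364, 0.0696]
tool_rot: [0.253, 1.574, -0.246]
contact_force: [0.4, -0.1, -0.2]
grip_width: 0.993
[[-92.4, -15.8], [-92.7, -174.4], [-215.6, -175.4], [-216.1, -15.1]] c [-154.2  -95.2   70. ]
yaw rel -0.08
yaw rel 0.17
front n -215.9
t 20.7 ntz [-155.6 -247.    69.6] err [-0.    1.02  0.09] Fntz [ 0.4  0.  -0.2]
t 20.75 ntz [-149.9 -247.4   77.5] err [ 0.01  0.25 -0.01] Fntz [4.7 0.3 3.7]
slide [-23.  169.4  89.8] rot [-0.01 -0.25  0.01]
```

View pics/t5c.png

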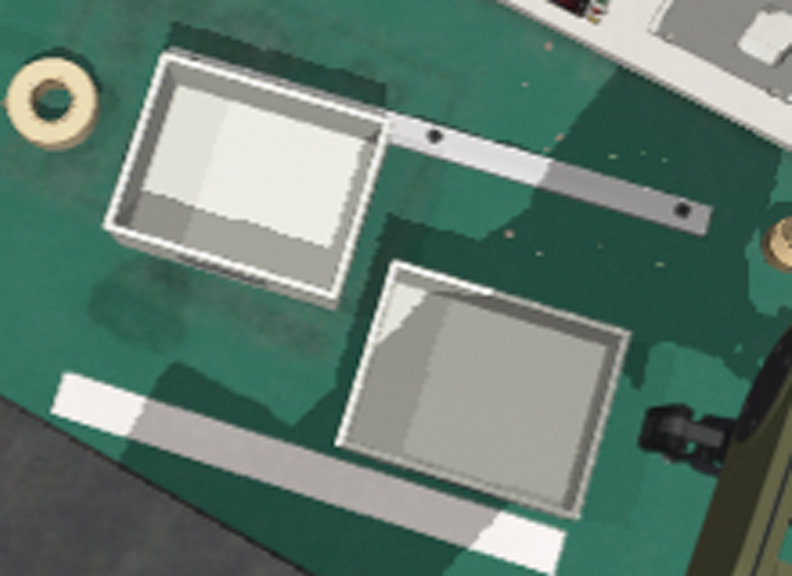

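```bash
python3 -m inch '[{"slide":[-30,20,15],"rotation":[0,0,0],"gripper":85},{"slide":[-33,50,32],"rotation":[0,0,0],"gripper":85},{"slide":[-33,85,50],"rotation":[0,0,0],"gripper":85},{"slide":[-33,118,70],"rotation":[0,0,0],"gripper":85},{"slide":[-33,150,90],"rotation":[0,0,0],"gripper":85},{"slide":[-33,167,97],"rotation":[0,0,0],"gripper":85},{"slide":[-33,167,97],"rotation":[0,0,0],"gripper":85}]'; python3 -c "
from h import *
quad([(393,262),(629,332),(578,517),(337,443)]);rs();goal(-57,-80,3)"
```

```text
time: 21.33
tool_pos: [0.5176, -0.0074, 0.1098]
tool_rot: [0.248, 1.561, -0.245]
contact_force: [-0.4, 0.4, -0.5]
grip_width: 0.995
[[-93.3, 0.3], [-92.0, -158.8], [-215.3, -159.5], [-216.2, 0.3]] c [-154.2  -79.4   70. ]
yaw rel 0.44
yaw rel 0.33
front n -215.8
t 21.33 ntz [-51.9 -77.1 109.8] err [-0.2   0.26  0.07] Fntz [-0.5  0.3 -0.5]
slide [106.8  -3.   -4.7] rot [ 0.2  -0.26 -0.07]
```

```bash
python3 -m inch '[{"slide":[35,-3,-4],"rotation":[0.2,-0.2,0],"gripper":85},{"slide":[72,-3,-4],"rotation":[0.2,-0.2,0],"gripper":85},{"slide":[100,-3,-4],"rotation":[0.2,-0.2,0],"gripper":85},{"slide":[107,-3,-5],"rotation":[0.2,-0.2,0],"gripper":85},{"slide":[107,-3,-12],"rotation":[0.2,-0.2,0],"gripper":85},{"slide":[107,-3,-18],"rotation":[0.2,-0.2,0],"gripper":85}]'; python3 -c "
from h import *
rs();goal(-101.3,-80,3)"
```

```text
time: 21.83
tool_pos: [0.4987, -0.0045, 0.0033]
tool_rot: [0.251, 1.557, -0.249]
contact_force: [0.7, 0.3, 0.3]
grip_width: 0.996
t 21.83 ntz [-70.7 -80.3   3.3] err [0.04 0.08 0.08] Fntz [0.6 0.5 0.3]
slide [  0.4   0.3 -30.6] rot [-0.04 -0.08 -0.08]
```

```bash
python3 -m inch '[{"slide":[0,0,-5],"rotation":[0,0,0],"gripper":85},{"slide":[0,0,-10],"rotation":[0,0,0],"gripper":85},{"slide":[0,0,-15],"rotation":[0,0,0],"gripper":85},{"slide":[0,0,-19],"rotation":[0,0,0],"gripper":85},{"slide":[0,0,-22],"rotation":[0,0,0],"gripper":85},{"slide":[0,0,-25],"rotation":[0,0,0],"gripper":85},{"slide":[0,0,-27],"rotation":[0,0,0],"gripper":85},{"slide":[0,0,-27],"rotation":[0,0,0],"gripper":85}]'; python3 -c "
from h import *
rs();crop('scene','s24',200,400,170,330,4);rs()"
```

```text
time: 22.5
tool_pos: [0.4728, 0.0041, 0.0034]
tool_rot: [0.251, 1.557, -0.248]
contact_force: [1.2, -0.4, 0.2]
grip_width: 0.998
t 22.5 ntz [-98.1 -80.2   3.4] err [0.03 0.08 0.08] Fntz [ 1.2 -0.   0.2]
t 22.55 ntz [-98.1 -80.3   3.2] err [0.03 0.11 0.08] Fntz [0.9 0.7 1.1]
```

View pics/s24c.png

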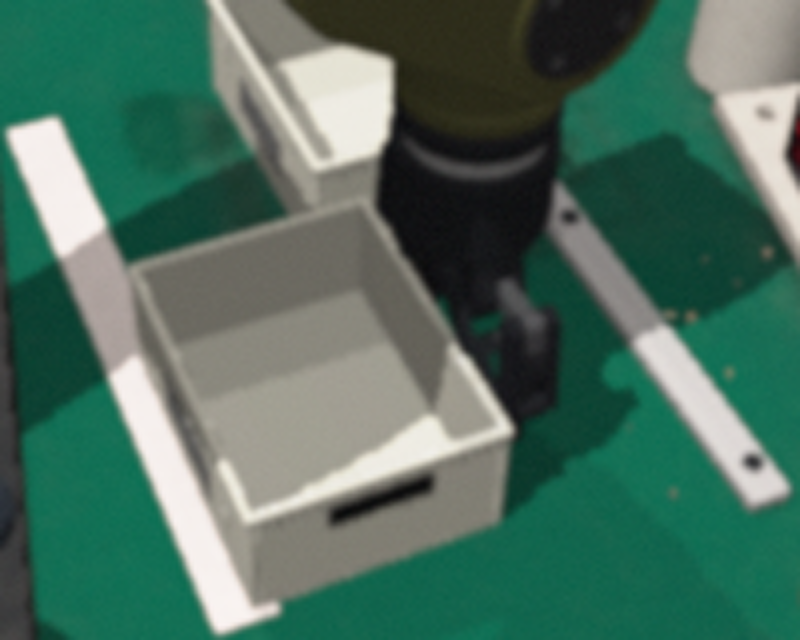

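```bash
python3 -c "
from h import *
f=lambda x,y:print(rf(pt('scene',200+x/4,170+y/4,0)*1000).round(1))
f(255,604);f(219,632);f(280,608);f(8,130);f(60,118);f(500,520)"
```

```text
[-232.4 -156.6    0. ]
[-252.3 -163.7    0. ]
[-222.9 -162.9    0. ]
[-249.4  197.2    0. ]
[-218.3  195.6    0. ]
[-110.4 -159.1   -0. ]
```

```bash
python3 -m inch '[{"slide":[0,0,-1.5],"rotation":[0,0,0],"gripper":85},{"slide":[0,0,-3],"rotation":[0,0,0],"gripper":85},{"slide":[0,0,-3.5],"rotation":[0,0,0],"gripper":85},{"slide":[0,0,-3.5],"rotation":[0,0,0],"gripper":85},{"slide":[0,0,2],"rotation":[0,0,0],"gripper":85},{"slide":[0,0,12],"rotation":[0,0,0],"gripper":85},{"slide":[-25,0,25],"rotation":[0,0,0],"gripper":85},{"slide":[-60,0,30],"rotation":[0,0,0],"gripper":85}]';  python3 -m inch '[{"slide":[-40,0,0],"rotation":[0,0,0],"gripper":85},{"slide":[-80,0,0],"rotation":[0,0,0],"gripper":85},{"slide":[-120,0,0],"rotation":[0,0,0],"gripper":85},{"slide":[-150,40,0],"rotation":[0,0,0],"gripper":85},{"slide":[-160,80,0],"rotation":[0,0,0],"gripper":85},{"slide":[-160,120,-10],"rotation":[0,0,0],"gripper":85},{"slide":[-160,160,-20],"rotation":[0,0,0],"gripper":85},{"slide":[-160,200,-30],"rotation":[0,0,0],"gripper":85}]'; python3 -c "
from h import *
rs();snap('scene','s25');crop('top','t6',190,410,140,300,3.6)"
```

```text
time: 23.22
tool_pos: [0.4994, -0.0056, 0.0602]
tool_rot: [0.251, 1.566, -0.249]
contact_force: [0.4, -0.5, -0.7]
grip_width: 0.994
time: 23.88
tool_pos: [0.5355, 0.1895, 0.221]
tool_rot: [0.252, 1.566, -0.25]
contact_force: [0.3, -0.2, -0.2]
grip_width: 0.996
t 23.88 ntz [-96.4 115.5 221. ] err [0.09 0.54 0.  ] Fntz [ 0.4 -0.1 -0.2]
```

View pics/t6c.png

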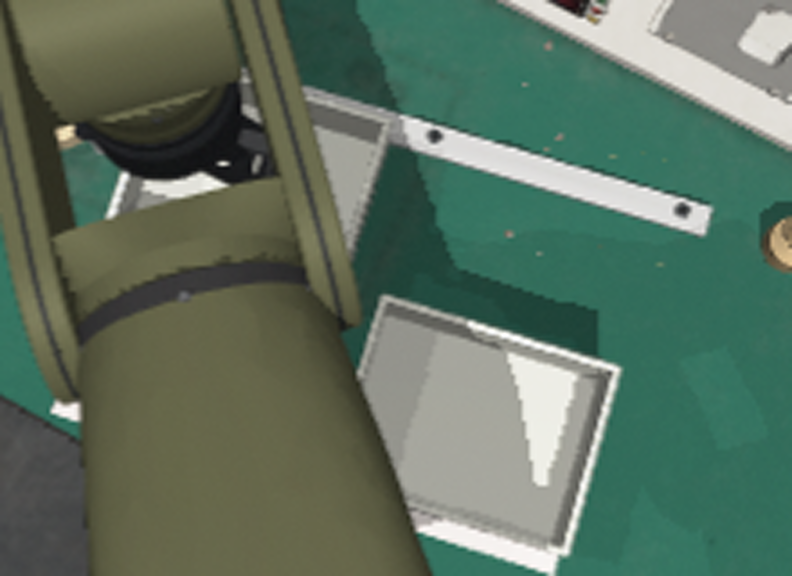

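View pics/s25.png

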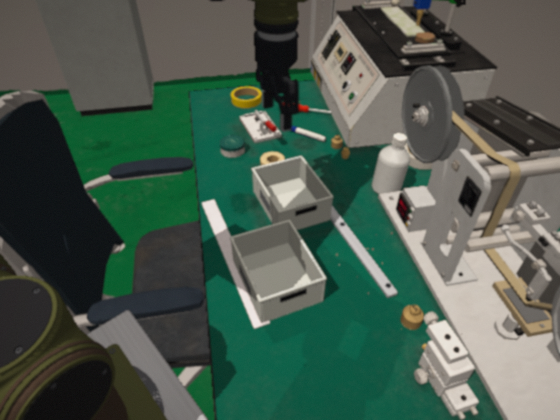

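```bash
python3 -m inch '[{"slide":[0,40,-5],"rotation":[0,0,0],"gripper":85},{"slide":[0,80,-20],"rotation":[0,0,0],"gripper":85},{"slide":[0,115,-40],"rotation":[0,0,0],"gripper":85},{"slide":[0,145,-65],"rotation":[0,0,0],"gripper":85},{"slide":[0,170,-95],"rotation":[0,0,0],"gripper":85},{"slide":[0,190,-130],"rotation":[0,0,0],"gripper":85},{"slide":[0,210,-165],"rotation":[0,0,0],"gripper":85},{"slide":[0,230,-200],"rotation":[0,0,0],"gripper":85}]'; python3 -c "
from h import *
rs();crop('scene','s26',200,400,150,330,3.3);crop('top','t7',190,410,140,300,3.6)"
```

```text
time: 24.65
tool_pos: [0.4146, 0.4738, 0.2219]
tool_rot: [0.247, 1.569, -0.245]
contact_force: [0.7, -0.0, 0.1]
grip_width: 0.996
t 24.65 ntz [-300.1  347.8  221.9] err [-0.25  0.68 -0.03] Fntz [0.7 0.2 0.1]
```

View pics/t7c.png

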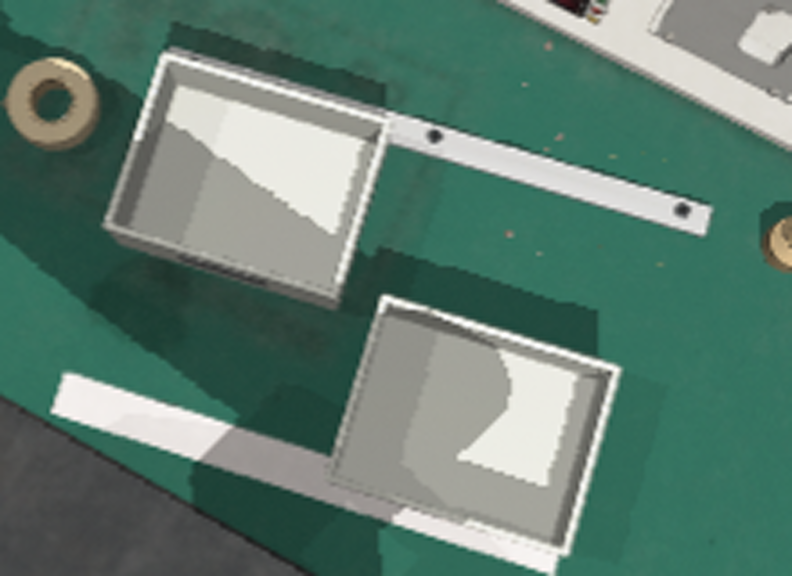

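View pics/s26c.png

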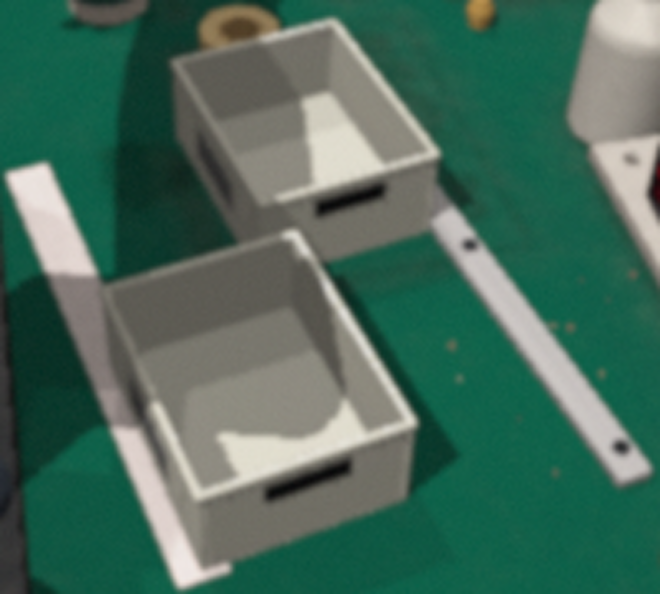

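```bash
python3 -c "
from h import *
quad([(383,297),(620,370),(567,553),(330,480)])
quad([(165,52),(388,118),(334,302),(107,228)])
print('visible line below crate; scene:')
f=lambda x,y:print(rf(pt('scene',200+x/3.3,150+y/3.3,0)*1000).round(1))
f(205,568);f(183,588);f(232,570);f(5,175);f(47,163)
for nm,u,v,z in[('tape',190+52/3.6,140+103/3.6,.024),('weight',411,207,.04)]: print(nm,rf(pt('top',u,v,z)*1000).round())
p,d=viewer.snapshot('top');cv2.imwrite('pics/t8.png',p[:,:,::-1])
"
```

```text
[[-117.2, -0.2], [-117.5, -159.9], [-239.0, -159.0], [-240.0, -2.4]] c [-178.4  -80.4   70. ]
yaw rel -0.08
yaw rel 0.36
front n -239.5
[[-1.9, 187.9], [-1.6, 31.6], [-129.8, 29.2], [-127.2, 186.6]] c [-65.1 108.8  70. ]
yaw rel 0.1
yaw rel -0.95
front n -128.5
visible line below crate; scene:
[-236.  -157.7    0. ]
[-251.3 -164.6    0. ]
[-222.9 -164.5    0. ]
[-250.9  195.8    0. ]
[-219.8  196.6    0. ]
tape [-49. 262.  24.]
weight [   5. -253.   40.]
```

View pics/t8.png

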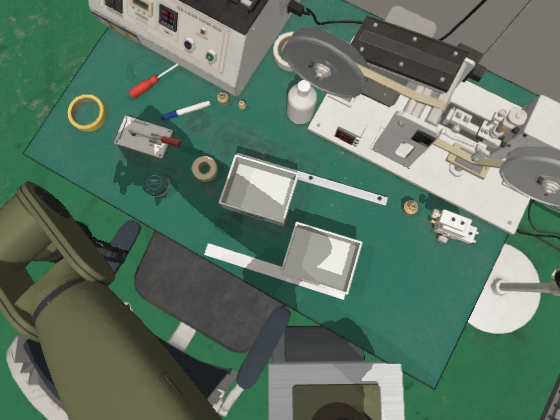

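```bash
python3 -c "
from h import *
a=np.radians(68);out=[]
for f,tc in(('s9',109.5),('s18',-120)):
  p=cv2.imread('pics/'+f+'.png');src=[];dst=[]
  for t,x in((tc+80,0),(tc-80,320)):
    for l,y in((125,0),(0,250)):
      src.append(proj('scene',(O+N*(-12-l*np.cos(a))+T*t+np.array([0,0,4+l*np.sin(a)]))/1000));dst.append((x+30,y+30))
  H=cv2.getPerspectiveTransform(np.float32(src),np.float32(dst));w=cv2.warpPerspective(p,H,(380,310),flags=cv2.INTER_CUBIC);cv2.rectangle(w,(106,72),(274,240),(0,0,255),1);out.append(w)
cv2.imwrite('pics/cmp.png',np.hstack(out))"
```

```text
(no output)
```

View pics/cmp.png

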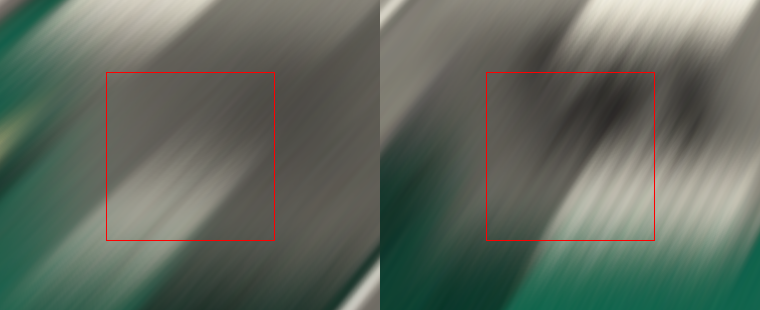

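```bash
python3 -c "
from h import *
rs();print(r.hand_in())"
```

```text
t 24.8 ntz [-300.9  348.1  222. ] err [-0.52  0.67 -0.02] Fntz [-0.4 -0.  -0.4]
the job is handed in; nothing more can be done
None
```

I finished the job and handed it in at 24.8 s. The right-hand crate was the stamped one. It now lies with its front bottom edge on the dispatch line, and the left crate is flat at the rail.

**Tipping:** I tipped the left crate and then the right one to about 66–68°. Each stayed above 60° for more than a second, then I eased it down flat.

**Which crate is stamped:** The scene camera only saw a thin sliver of each underside. The right crate showed black marks where the frame and dot should be. The left showed only grey plastic, so it is the blank one. I did not get a full view of the stamp.

**Moving the stamped crate:** I pushed it towards the robot from behind. I then nudged it about 40 mm to the left with the outside of a finger, because part of its edge would otherwise have overhung the end of the line. A last push from behind squared it up.

**Last checks:**

| Check | Result |
|---|---|
| Front edge against the middle of the line | within about 1–2 mm in both cameras; the line is 30 mm wide |
| Squareness to the line | about half a degree |
| Left crate | flat; its back about 2 mm from the rail by the top camera, about the calibration error |
| Tape and weight | within about 2 mm of where they started |
| Felt tin | looks unmoved in the last picture; not measured again |
| Robot | clear of everything |

The two cameras disagreed by about 3 mm on where the front edge lies, but each puts it within 1–2 mm of the middle of the line. The highest contact forces I saw were around 13 N.

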